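Fit the growth-chamber light bar the right way round on its sloping stand

TASK

Fit the light bar onto the sloping lamp stand: swing the stand's clip fully aside, feel with the fingertips which of the bar's two end caps is the low one, and lay the bar on the slope with that low cap pointing downhill, turning the bar end for end if need be. Slide it down until the low cap is under the bridge and the bar is fully home against it, then swing the clip back across the bar's upper end to its stop and let go. Leave the two glass bottles at the sides standing where they are.

Things in the scene. Friction and masses are not known exactly. Their poses are not given: they have to be found in the camera images.
- bar_centre (a point): Centre of the loose light bar (0.35 to 0.6 kg), 20 mm above its underside; it lies flat on a grey mat 4 mm thick. x along the bar, y across, z up. 192 mm long, 40 mm wide throughout; the white middle (|x| below 60 mm) is 40 mm high with straight sides: grip it there. At each end (|x| 60 to 96 mm) is a lower black cap; the flat base runs under the caps, so pressing on one does not tip the bar.
- bar: The same bar; origin in the middle of its underside. Each cap is a pocket with a loose black plug dropped in (31 x 32 mm, centred at |x| = 76.5 mm; keep the bar right way up). The caps look alike, but one plug's top is 29 mm above the underside, the other's 36 mm (pocket rims 27 mm). Which end is low changes from start to start and CANNOT be told from any pose: press lightly on both and compare.
- bed_home (a point): Where the bar's centre lies when fully home on the fixed lamp stand: 20 mm off the bed. x up the slope (32 degrees, rising away from the robot), y across to the left, z square off the bed. The bed is 62 mm wide, x = -98 to +108 mm. Side rails 10 mm high, 47 mm apart inside, at |x| 35 to 59 mm, guide the bar; beside the bed at |x| below 35 mm is free. The bar does not slide by itself.
- bridge (a point): Middle of the up-slope edge, underneath, of the bridge over the bed's lower end: 60 mm down-slope of bed_home, 32.5 mm off the bed. The bridge reaches 30 mm down-slope from here, is 12 mm thick, its legs 48 mm apart inside. Only the low cap passes under it; the bar is home when its white middle meets the bridge. So set the bar down 40 mm or more up-slope of home, then slide it down.
- clip_pivot (a point): Axis of the clip, on a post at the bed's left edge: 78 mm up-slope and 56 mm to the left (+y) of bed_home, 48 mm off the bed (top face of the clip's arm). Axes as for bed_home; the clip turns about z.
- clip_pin (a point): Middle of the clip's upright black pin, 14 mm in diameter, 34 mm tall, on a flat steel arm 18 mm wide and 6 mm thick (underside 42 mm off the bed). The pin is 62 mm from the pivot; this point is 17 mm above the arm, 65 mm off the bed. Push the pin sideways or pinch it.
- clip (a joint): Angle of the clip, rad. 0: closed at its stop, arm straight across the bed (pin on the -y side of the pivot). It grows as the pin swings up-slope and off the bed; 1.57: arm straight up the slope (pin on the +x side of the pivot), clear of the bed; end stop 1.65. Friction holds it where it is left (about 1.5 N at the pin).
- bottle1: Bystander: glass bottle, 64 mm in diameter, 130 mm high, amber cap, standing on the left of the table; origin under its base.
- bottle2: Bystander: the same kind of bottle on the right of the table.
Not all that is in view belongs to the job. What is shaped like the bar but brown or pink is not meant.

How it is judged:
By the outcome, as a careful person would: the job done as asked, in the order asked, and still so for the second after the job is handed in, with the robot touching nothing.
It also fails if it takes over 72 s, if anything falls off the work surface, if the arm or the gripper's body presses on something with over 40 N, if the wrist force passes 120 N, or if a joint passes its speed limit or range.

ROBOT

A 6-joint arm with a two-finger parallel gripper is mounted at the origin on the work surface. World frame = base frame: x ahead of the robot, y to its left, z up, the work surface at z = 0. Lengths are in mm, angles in degrees, forces in N, time in s.
With the tool pointing down it reaches from about 300 to 850 mm from the base axis. Payload 4.2 kg.
Tool frame: the origin (TCP) lies at the very end of the fingers, on their centre line; the grasp point (between the pads) lies 19 mm behind it; z points along the fingers, x is the direction in which the jaws open and shut, and the axes are right-handed (so a half turn about z gives the same grasp; the last joint's range is limited). The gripper opens to 91 mm and grips with 3 to 60 N. Pads are 32 mm wide; open, the fingers measure 118 mm over their backs; the gripper's body (76 mm by 178 mm) begins 60 mm behind the grasp point.
Start: joints at [-64.4, 18.312, 89.639, -0, 72.044, -1.146], TCP at [258.773, -513.497, 213.976] pointing down, gripper open.
Joint ranges: [-177.97, 177.97], [-48.28, 115.42], [12.27, 149.76], [-77.06, 257.06], [2.81, 150.46], [-146.56, 146.56]. Speed limits (degrees/s): [147.25, 147.25, 180, 180, 180, 180].

INTERFACE

Orientations are given as [roll, pitch, yaw] about the fixed x, y, z axes, in that order (R = Rz(yaw) Ry(pitch) Rx(roll)).
In Python, from workcell import env gives the robot as it stands.
- The arm moves only by the tool servo_tool, never from a script. Its argument "plan" is a list of rows, each a list of 3 entries, a list of its own where there are three numbers: the turn, a rotation vector about the tool's x, y, z in degrees, then the shift along the tool's x, y, z in mm, then the finger opening in mm, from 0 to 91.2. In form: [[[ax, ay, az], [dx, dy, dz], claw], ...]. A call has exactly 10 rows; each row shifts and turns the pose as measured when the row begins, along the tool's axes as they then stand; what a row does not reach is not made up. A row lasts 1/8 s, in which the tool goes at most 62.5 mm and 10.7 degrees, less where a joint would pass 70% of its speed; a pose out of reach is approached as far as the arm can. A call with a gripper value outside its range is refused whole. The fingers move at their own pace and stop on an object; "squeeze" is the grip in N (left out, the last holds). Time passes only in rows, so rows that do not move let the fingers close, or fill a call up. It gives the time, the measured TCP pose, the force and the opening at its end, in the units of the state.
- env.state(): the state, without advancing time (a new reading comes with each control period).
- env.grab_frame(name): name is "scene" or "top" or "wrist"; returns a dict with "pixels" (400x640x3 uint8, red, green, blue), "intrinsics" (3x3 intrinsics, pixels), "eye" and "attitude" of the camera in the world. Camera axes: x right, y up, looking along -z (the intrinsics and any distortion apply to the point x, -y, -z); pixel columns grow to the right and rows downward; lengths in mm; the calibration is good to about 2 mm. A picture is of the moment at which its call begins. There is no depth.
- env.job_done(): hands the job in, once; it reports no verdict.
The state is a dict: "time_s": time; "qpos": joint angles; "qvel": joint speeds; "effort": joint torques, N m; "ee_pos": TCP position; "ee_rot": TCP orientation; "force": force on the tool from outside, world axes, zero at the start; "torque": the same for the moment, N m; "gripper_width": finger opening in mm.
Only numpy, scipy, OpenCV 4.12 (cv2) and the standard library are available. Lean on these libraries where they do the work, as an engineer would, in place of code of your own. Each camera call takes 0.05 s, during which the arm holds its last target.

## Working session

There is one attempt and no reset: what is moved stays moved. The work goes in short steps, Python scripts to look and compute and a tool call to move; the robot and the scene stay as the last step left them, time stands still between calls to the robot, and variables do not carry over. Pictures are saved under pics/ and viewed, and the job is handed in when it is done.

Besides the shell and the picture viewer there is one more tool, called after ">>>" by a JSON object that holds its "op" and its "data", one argument or row to a line. servo_tool: Moves the arm, as the interface text tells. Its arguments: {"type":"object","properties":{"plan":{"type":"array"},"squeeze":{"type":"number"}},"required":["plan"]}

```bash
ls; mkdir -p pics; python3 - <<'E'
from workcell import env
import cv2
print(env.state())
for n in ["scene","top","wrist"]:
    f=env.grab_frame(n)
    cv2.imwrite(f"pics/a_{n}.png",f["pixels"][:,:,::-1])
    print(n,f["intrinsics"],f["eye"],f["attitude"],[k for k in f])
E
```

```text
pics
{'time_s': 0.0, 'qpos': array([-6.44002713e+01,  1.83511750e+01,  8.97053989e+01, -3.84536427e-04,
        7.20448328e+01, -1.14694396e+00]), 'qvel': array([-0.00683294, -0.05050356,  0.08616996, -0.01152391,  0.00333091,
       -0.0084165 ]), 'effort': array([ 6.55109852e-04, -4.12465024e+01, -2.31973028e+01,  7.26297917e-02,
        4.56526293e-02, -1.35486766e-04]), 'ee_pos': array([ 258.54841627, -513.02833892,  213.13178806]), 'ee_rot': array([-1.79998336e+02,  1.01393740e-01, -6.32532070e+01]), 'force': array([-1.07406872, -0.60053576,  0.04053692]), 'torque': array([ 0.05414657, -0.04281016,  0.00534212]), 'gripper_width': 91.3251734375199}
scene [[433.25031018   0.         323.24602159]
 [  0.         433.25031018 196.08717598]
 [  0.           0.           1.        ]] [1251.93112844  488.111307   1132.94154565] [ 43.79177026  -1.16396587 121.36977094] ['pixels', 'intrinsics', 'eye', 'attitude']
top [[485.29848233   0.         312.65097712]
 [  0.         485.29848233 200.68025465]
 [  0.           0.           1.        ]] [ 132.75060172  -17.68075603 1634.10535255] [ 11.48883769   0.09116606 -88.12540917] ['pixels', 'intrinsics', 'eye', 'attitude']
wrist [[284.92570589   0.         318.18118073]
 [  0.         284.92570589 196.4866086 ]
 [  0.           0.           1.        ]] [ 322.94518049 -480.83160852  384.80695921] [-1.49322821e+01  5.66400771e-03 -6.32649603e+01] ['pixels', 'intrinsics', 'eye', 'attitude']
```

View pics/a_scene.png

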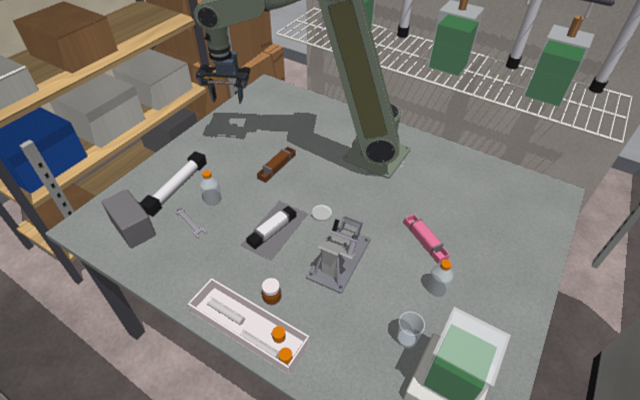

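View pics/a_top.png

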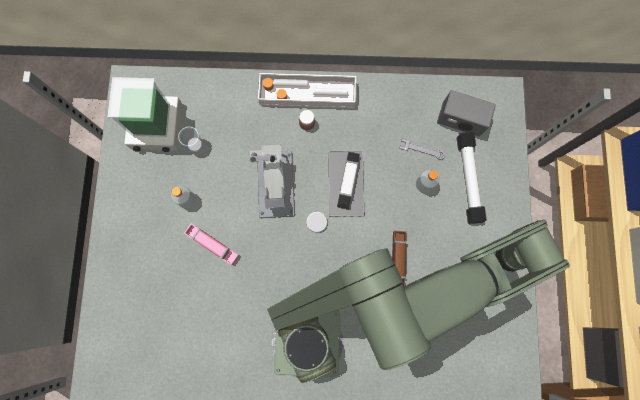

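View pics/a_wrist.png

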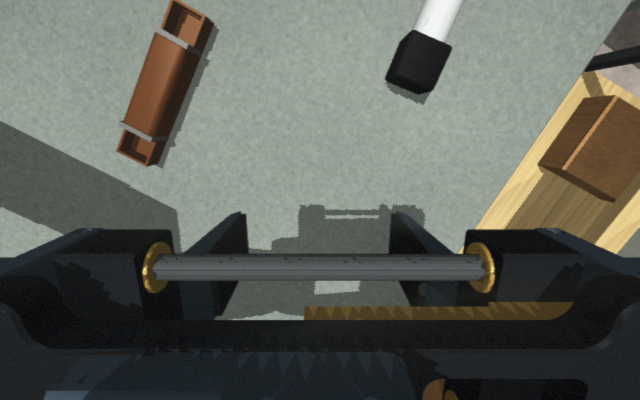

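```bash
cat > h.py <<'E'
import numpy as np, cv2, json
from scipy.spatial.transform import Rotation as Rot
from workcell import env
def grab(n,save=None):
    f=env.grab_frame(n); f["n"]=n
    if save: cv2.imwrite(f"pics/{save}.png",f["pixels"][:,:,::-1]); np.savez(f"pics/{save}.npz",**{k:np.array(f[k]) for k in("pixels","intrinsics","eye","attitude")})
    return f
def load(s):
    d=np.load(f"pics/{s}.npz"); return {k:d[k] for k in d}
def RR(a): return Rot.from_euler('xyz',a,degrees=True).as_matrix()
def ray(f,u,v):
    K=f["intrinsics"]; d=np.array([(u-K[0,2])/K[0,0],-(v-K[1,2])/K[1,1],-1.])
    d=RR(f["attitude"])@d; return np.array(f["eye"]),d/np.linalg.norm(d)
def onz(f,u,v,z):
    o,d=ray(f,u,v); return o+d*(z-o[2])/d[2]
def proj(f,P):
    P=np.atleast_2d(P); c=(P-f["eye"])@RR(f["attitude"]); K=f["intrinsics"]
    return np.c_[K[0,0]*c[:,0]/-c[:,2]+K[0,2], K[1,1]*-c[:,1]/-c[:,2]+K[1,2]]
def tri(fs,uvs):
    A=np.zeros((3,3));b=np.zeros(3)
    for f,(u,v) in zip(fs,uvs):
        o,d=ray(f,u,v);M=np.eye(3)-np.outer(d,d);A+=M;b+=M@o
    X=np.linalg.solve(A,b); return X
def crop(f,x0,y0,x1,y1,s,name):
    im=f["pixels"][y0:y1,x0:x1,::-1]; im=cv2.resize(np.ascontiguousarray(im),None,fx=s,fy=s,interpolation=cv2.INTER_CUBIC)
    cv2.imwrite(f"pics/{name}.png",im)
E
python3 - <<'E'
from h import *
t=grab("top","b_top"); s=grab("scene","b_scene")
crop(t,240,130,380,230,5.5,"b_topc"); crop(s,230,190,390,300,5,"b_scenec")
E
```

```text
(no output)
```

View pics/b_topc.png

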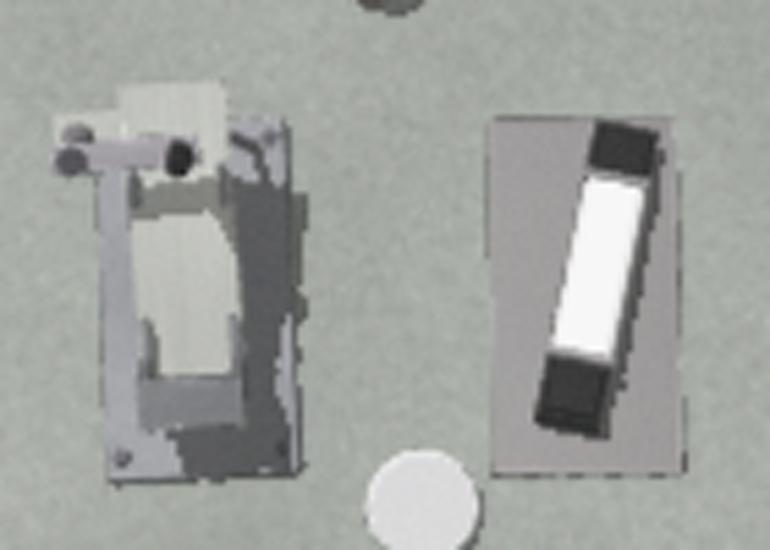

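View pics/b_scenec.png

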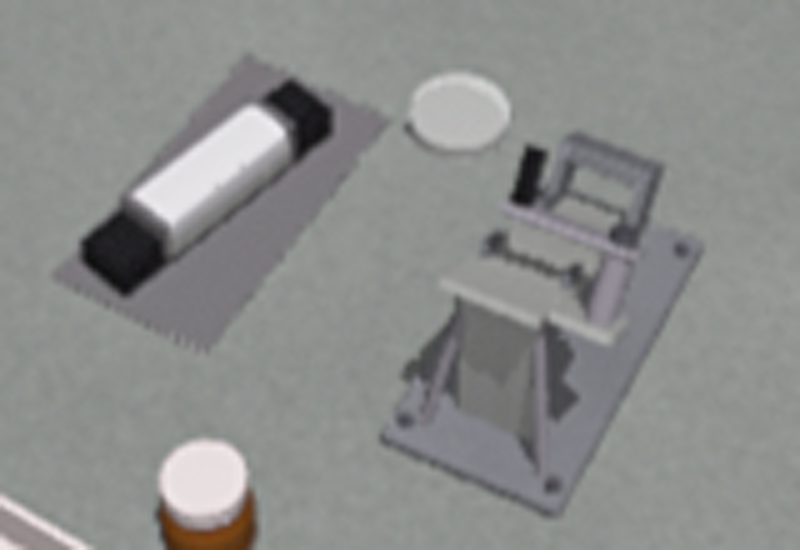

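```bash
python3 - <<'E'
from h import *
t=load("b_top"); s=load("b_scene")
T=lambda u,v:(240+u/5.5-.5,130+v/5.5-.5)
S=lambda u,v:(230+u/5-.5,190+v/5-.5)
pin=tri([t,s],[T(180,157),S(525,175)]); print("pin",pin)
print("right plate edge",onz(t,*T(300,472),8),onz(t,*T(288,120),8))
print("plate corners left",onz(t,*T(110,480),8))
for z in(0,8): print("scene corners",[onz(s,*S(*p),z).round() for p in((382,438),(553,515),(703,245))])
m=(t["pixels"].min(2)>215).astype(np.uint8); m[:, :325]=0;m[:,365:]=0;m[:140]=0;m[205:]=0
c=max(cv2.findContours(m,0,2)[0],key=cv2.contourArea); r=cv2.minAreaRect(c); print(r)
b=cv2.boxPoints(r); print([onz(t,*p,44).round(1) for p in b]); print("bar",onz(t,*r[0],44))
print("bridge",tri([t,s],[T(138,378),S(572,138)]),tri([t,s],[T(244,378),S(660,165)]))
E
```

```text
pin [554.18346239 122.44701094 198.19549901]
right plate edge [410.20764694  57.25611048   8.        ] [636.42978859  74.01473353   8.        ]
plate corners left [401.39337882 174.34896516   8.        ]
scene corners [array([635.,  77.,   0.]), array([626., 193.,   0.]), array([395., 175.,   0.])]
scene corners [array([639.,  80.,   8.]), array([631., 195.,   8.]), array([401., 177.,   8.])]
((348.248046875, 177.94696044921875), (10.45503044128418, 30.798564910888672), 11.88865852355957)
[array([488.6, -95.2,  44. ]), array([ 594.1, -114.5,   44. ]), array([ 587.7, -149.3,   44. ]), array([ 482.3, -129.6,   44. ])]
bar [ 537.83303727 -122.1058281    44.        ]
bridge [451.68678094 125.91460775 129.85832088] [437.88547807 119.06831227  96.65390957]
```

```bash
cat >> h.py <<'E'
from scipy.linalg import logm
def T4(R,p):
    T=np.eye(4);T[:3,:3]=R;T[:3,3]=p;return T
def cur(st=None):
    st=st or env.state(); return T4(RR(st["ee_rot"]),st["ee_pos"])
def bedR(yaw):
    y=np.radians(yaw);t=np.radians(32);c,s=np.cos(t),np.sin(t)
    ux=np.array([c*np.cos(y),c*np.sin(y),s]);uy=np.array([-np.sin(y),np.cos(y),0]);return np.c_[ux,uy,np.cross(ux,uy)]
def rows(Tt,n,T=None):
    """per-row rotvec (deg) and shift (mm) in tool axes, n equal rows from current pose to Tt"""
    T=cur() if T is None else T
    D=np.linalg.inv(T)@Tt
    r=Rot.from_matrix(D[:3,:3]).as_rotvec(); 
    Rn=Rot.from_rotvec(r/n).as_matrix()
    S=sum(np.linalg.matrix_power(Rn,k) for k in range(n)); sh=np.linalg.solve(S,D[:3,3])
    return np.degrees(r/n).round(2), sh.round(1)
E
python3 - <<'E'
from h import *
H=np.array([512,125,119.]);B=bedR(4.4)
R=np.c_[B[:,0],-B[:,1],-B[:,2]]
p=H+B@[30,0,160]
T=T4(R,p);print(p,Rot.from_matrix(R).as_euler('xyz',degrees=True))
for n in(20,24,30):print(n,rows(T,n))
E
```

```text
[452.82926691 120.44706022 270.58527331] [180.  -32.    4.4]
20 (array([ 0.94,  1.41, -3.29]), array([ -8.1, -34.3,  -3.2]))
24 (array([ 0.79,  1.17, -2.74]), array([ -6.6, -28.6,  -2.6]))
30 (array([ 0.63,  0.94, -2.19]), array([ -5.2, -22.9,  -2.1]))
```

>>> {"op": "servo_tool", "data": {
  "plan": [
    [[0.9,1.4,-3.3],[-8,-34.3,-3.2],91],
    [[0.9,1.4,-3.3],[-8,-34.3,-3.2],91],
    [[0.9,1.4,-3.3],[-8,-34.3,-3.2],91],
    [[0.9,1.4,-3.3],[-8,-34.3,-3.2],91],
    [[0.9,1.4,-3.3],[-8,-34.3,-3.2],91],
    [[0.9,1.4,-3.3],[-8,-34.3,-3.2],91],
    [[0.9,1.4,-3.3],[-8,-34.3,-3.2],91],
    [[0.9,1.4,-3.3],[-8,-34.3,-3.2],91],
    [[0.9,1.4,-3.3],[-8,-34.3,-3.2],91],
    [[0.9,1.4,-3.3],[-8,-34.3,-3.2],91]
  ]
}}

```text
time_s: 1.5
ee_pos: [457.3, -219.5, 252.1]
ee_rot: [-175.2, -16.1, -29.9]
force: [1.0, -0.2, 0.1]
gripper_width: 90.7
```

```bash
python3 - <<'E'
from h import *
H=np.array([512,125,119.]);B=bedR(4.4)
R=np.c_[B[:,0],-B[:,1],-B[:,2]]
T=T4(R,H+B@[30,0,160])
st=env.state();print(st["time_s"],st["ee_pos"],st["ee_rot"],st["qpos"])
for n in(8,9,10):print(n,rows(T,n))
E
```

```text
1.5 [ 457.25938284 -219.52028109  252.09416423] [-175.21865612  -16.12949064  -29.85655667] [-30.16535143   2.53571265 106.2433967    5.92624703  55.26034633
  -3.68292524]
8 (array([ 1.17,  1.76, -3.99]), array([-10.1, -41.8,  -4.2]))
9 (array([ 1.04,  1.56, -3.55]), array([ -8.9, -37.2,  -3.7]))
10 (array([ 0.94,  1.41, -3.19]), array([ -7.9, -33.5,  -3.4]))
```

>>> {"op": "servo_tool", "data": {
  "plan": [
    [[1.2,1.8,-4],[-10,-41.8,-4.2],60],
    [[1.2,1.8,-4],[-10,-41.8,-4.2],60],
    [[1.2,1.8,-4],[-10,-41.8,-4.2],60],
    [[1.2,1.8,-4],[-10,-41.8,-4.2],60],
    [[1.2,1.8,-4],[-10,-41.8,-4.2],60],
    [[1.2,1.8,-4],[-10,-41.8,-4.2],60],
    [[1.2,1.8,-4],[-10,-41.8,-4.2],60],
    [[1.2,1.8,-4],[-10,-41.8,-4.2],60],
    [[0,0,0],[0,0,0],50],
    [[0,0,0],[0,0,0],50]
  ]
}}

```text
time_s: 2.75
ee_pos: [448.7, 132.8, 271.6]
ee_rot: [179.8, -33.0, 5.9]
force: [-1.0, -0.3, 0.1]
gripper_width: 50.0
```

```bash
python3 - <<'E'
from h import *
w=grab("wrist","c_wrist"); t=grab("top","c_top"); s=grab("scene","c_scene")
crop(w,170,20,490,260,2.4,"c_wc")
print(env.state()["ee_pos"],env.state()["ee_rot"],w["eye"],w["attitude"])
E
```

```text
[449.21907016 131.91939096 271.56914222] [179.82864816 -32.9960404    5.76980776] [348.33030395 195.80750536 415.42538429] [-15.20601358 -33.0221687    5.94935799]
```

View pics/c_wc.png

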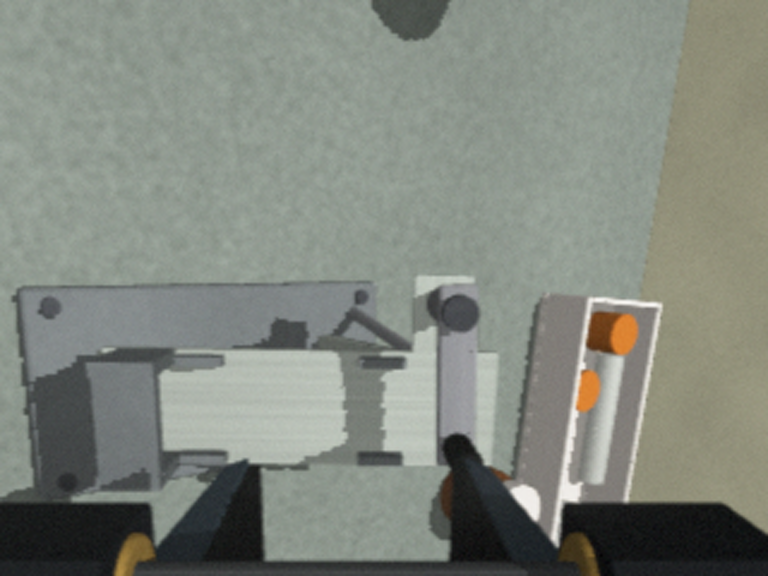

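View pics/c_wrist.png

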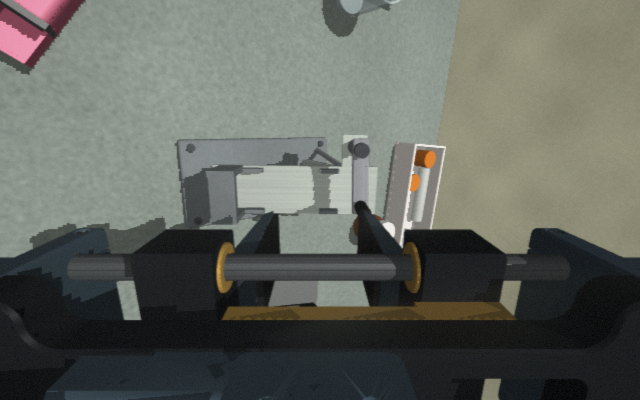

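```bash
python3 - <<'E'
from h import *
w=load("c_wrist")
crop(w,170,130,300,230,6,"c_w1"); crop(w,290,120,400,230,7,"c_w2")
s=load("c_scene"); crop(s,300,205,380,295,8,"c_s")
t=load("c_top"); crop(t,245,140,305,225,8,"c_t")
E
```

```text
(no output)
```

View pics/c_w1.png

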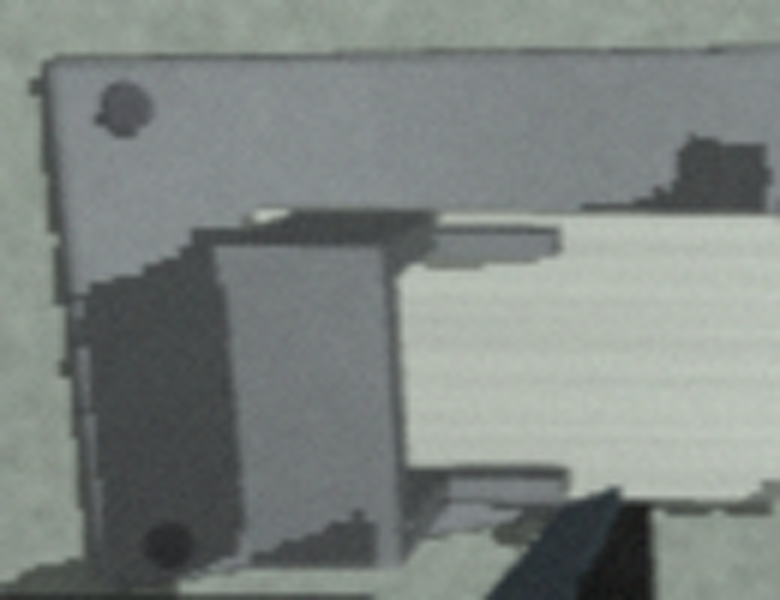

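View pics/c_w2.png

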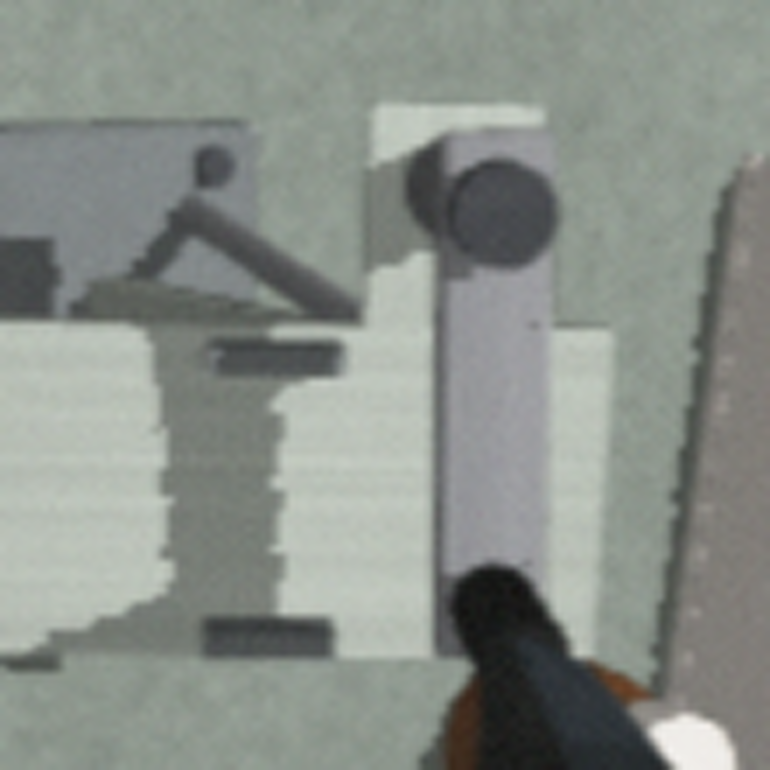

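View pics/c_s.png

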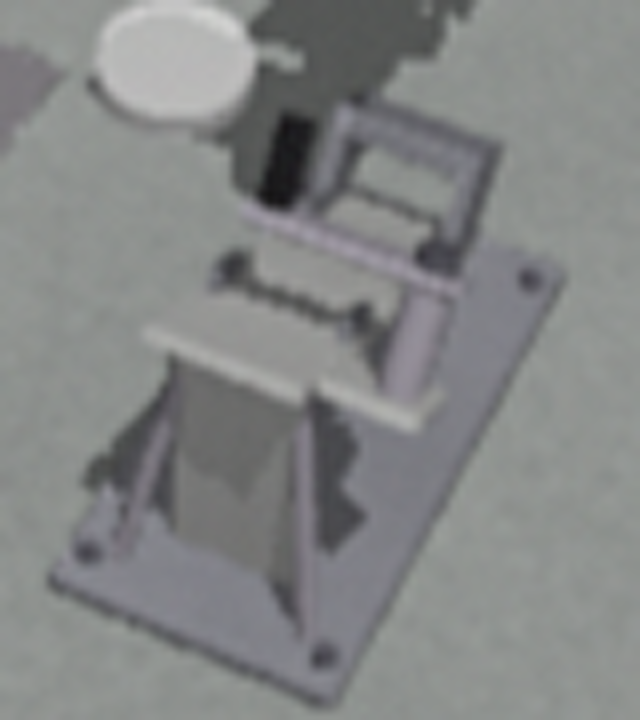

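View pics/c_t.png

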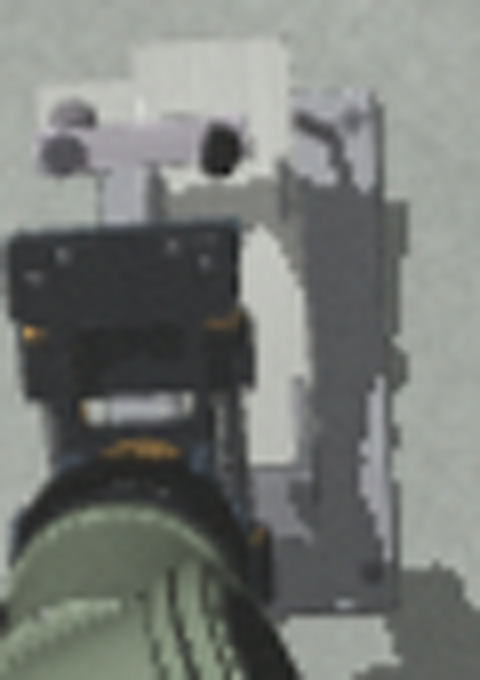

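```bash
cat > bed.py <<'E'
from h import *
from scipy.optimize import least_squares
w=load("c_wrist");s=load("c_scene");t=load("c_top")
A={'w1':(w,170,130,6),'w2':(w,290,120,7),'s':(s,300,205,8),'t':(t,245,140,8)}
# view, (u,v) None=unused, bed point (z off bed), 
O=[('w2',(612,330),(108,31,0)),('w2',(598,657),(108,-31,0)),('w1',(None,212),(-10,31,0)),
('w1',(381,None),(-60,20,44.5)),('w1',(402,None),(-60,-10,32.5)),('w1',(228,None),(-90,0,44.5)),
('w1',(560,None),(-35,27,10)),('w1',(568,None),(-35,-25,10)),('w2',(342,None),(59,27,10)),('w2',(333,None),(59,-25,10)),
('w2',(496.5,None),(78,20,48)),
('s',(145,328),(108,-31,0)),('s',(306,385),(108,31,0)),('s',(287,160),(78,-6,65)),
('t',(221,148),(78,-6,65)),('t',(133,42),(108,31,0)),('t',(286,40),(108,-31,0))]
def res(p,full=False):
    B=bedR(p[3]);r=[];L=[]
    for k,(u,v),b in O:
        f,x0,y0,sc=A[k];q=proj(f,np.array(p[:3])+B@(np.array(b)-[0,0,20]))[0]
        a=[]
        if u is not None:a.append(q[0]-(x0+(u+.5)/sc-.5))
        if v is not None:a.append(q[1]-(y0+(v+.5)/sc-.5))
        r+=a;L.append((k,b,np.round(a,1)))
    return L if full else r
if __name__=="__main__":
    for sel in('all','w','st'):
        O0=O
        if sel!='all': O=[o for o in O0 if o[0][0] in sel]
        q=least_squares(res,[512,125,119,4.4],loss='soft_l1');print(sel,q.x.round(1),np.sqrt(np.mean(q.fun**2)))
        if sel=='all': [print(x) for x in res(q.x,True)]
        O=O0
E
python3 bed.py
```

```text
all [509.4 125.9 118.2   4.8] 0.6604789606029958
('w2', (108, 31, 0), array([ 0.5, -0.3]))
('w2', (108, -31, 0), array([-0.8,  0. ]))
('w1', (-10, 31, 0), array([0.1]))
('w1', (-60, 20, 44.5), array([0.6]))
('w1', (-60, -10, 32.5), array([1.3]))
('w1', (-90, 0, 44.5), array([0.1]))
('w1', (-35, 27, 10), array([-1.2]))
('w1', (-35, -25, 10), array([-1.2]))
('w2', (59, 27, 10), array([0.6]))
('w2', (59, -25, 10), array([0.5]))
('w2', (78, 20, 48), array([-1.3]))
('s', (108, -31, 0), array([-0.1, -1. ]))
('s', (108, 31, 0), array([-0.3,  0.2]))
('s', (78, -6, 65), array([-0.1, -0.3]))
('t', (78, -6, 65), array([-0.2,  0.7]))
('t', (108, 31, 0), array([-0.4, -0.1]))
('t', (108, -31, 0), array([-0.1, -0.8]))
w [509.  126.  119.    4.8] 0.7804148345180515
st [509.2 125.3 116.5   5.2] 0.4137075376837928
```

```bash
cat >> h.py <<'E'
H=np.array([509.2,125.8,118.3]);YAW=4.9;B=bedR(YAW)
def bedpose(x,y,z,a=0):
    """TCP at bed coords (z off bed); tool x turned by a deg ccw from bed x about bed normal; tool z = -n"""
    R=B@Rot.from_euler('z',a,degrees=True).as_matrix()@np.diag([1,-1,-1.])
    return T4(R,H+B@np.array([x,y,z-20.]))
def inbed(T=None):
    T=cur() if T is None else T
    p=B.T@(T[:3,3]-H)+[0,0,20]; R=B.T@T[:3,:3]@np.diag([1,-1,-1.]); return p.round(1), Rot.from_matrix(R).as_euler('xyz',degrees=True).round(1)
E
python3 - <<'E'
from h import *
print(inbed())
T=bedpose(78,-6,100)
print(rows(T,6)); print(rows(bedpose(78,-6,54),4,T))
E
```

```text
(array([ 31. ,  11.2, 181.4]), array([ 0.3, -1. ,  0.7]))
(array([-0.05, -0.17,  0.12]), array([ 7.7,  3. , 13.6]))
(array([0., 0., 0.]), array([-0. ,  0. , 11.5]))
```

>>> {"op": "servo_tool", "data": {
  "plan": [
    [[0,-0.2,0.1],[7.8,3,13.6],50],
    [[0,-0.2,0.1],[7.8,3,13.6],50],
    [[0,-0.2,0.1],[7.8,3,13.6],50],
    [[0,-0.2,0.1],[7.8,3,13.6],50],
    [[0,-0.2,0.1],[7.8,3,13.6],50],
    [[0,-0.2,0.1],[7.8,3,13.6],50],
    [[0,0,0],[0,0,0],50],
    [[0,0,0],[0,0,0],50],
    [[0,0,0],[0,0,0],50],
    [[0,0,0],[0,0,0],50]
  ]
}}

```text
time_s: 4.15
ee_pos: [541.2, 118.3, 224.0]
ee_rot: [-179.8, -31.6, 4.7]
force: [-0.1, -0.5, -0.7]
gripper_width: 50.3
```

```bash
python3 - <<'E'
from h import *
print(inbed(),env.state()["qpos"].round())
w=grab("wrist","d_w"); s=grab("scene","d_s"); crop(w,220,150,420,260,3.8,"d_wc"); crop(s,270,180,390,290,6,"d_sc")
print(rows(bedpose(78,-6,54),4))
E
```

```text
(array([ 82.5, -10.2,  93. ]), array([ 0.1,  0.4, -0.2])) [ 14.   2. 116.  -9.  30.  16.]
(array([-0.03,  0.09, -0.04]), array([-1.1, -1. ,  9.7]))
```

View pics/d_wc.png

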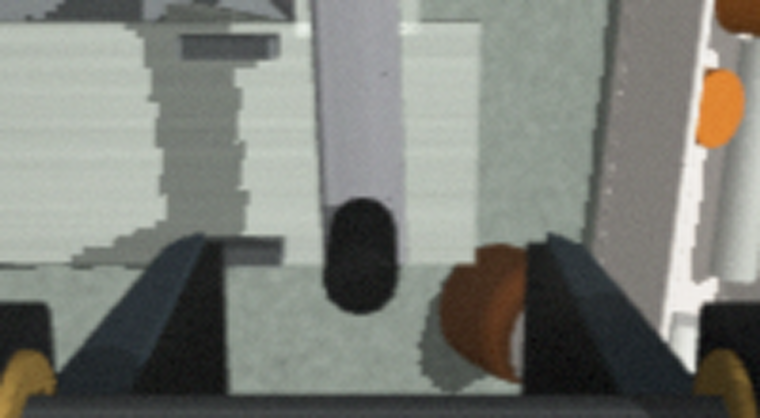

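View pics/d_sc.png

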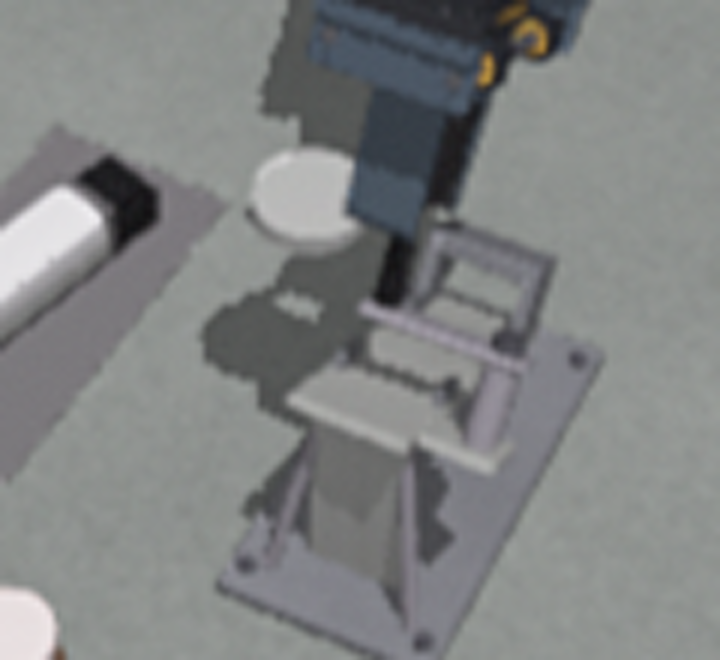

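>>> {"op": "servo_tool", "data": {
  "plan": [
    [[0,0.1,0],[-1.1,-1,9.5],45],
    [[0,0.1,0],[-1.1,-1,9.5],40],
    [[0,0.1,0],[-1.1,-1,9.5],35],
    [[0,0,0],[-1.1,-1,6],30],
    [[0,0,0],[0,0,0],25],
    [[0,0,0],[0,0,0],8],
    [[0,0,0],[0,0,0],8],
    [[0,0,0],[0,0,0],8],
    [[0,0,0],[0,0,0],8],
    [[0,0,0],[0,0,0],8]
  ],
  "squeeze": 15
}}

```text
time_s: 5.5
ee_pos: [556.4, 124.2, 189.7]
ee_rot: [-179.8, -32.0, 4.7]
force: [2.6, 0.1, -2.6]
gripper_width: 13.3
```

```bash
python3 - <<'E'
from h import *
st=env.state();print(inbed(),st["force"],st["torque"],st["gripper_width"])
w=grab("wrist","e_w");  crop(w,220,150,420,260,3.8,"e_wc")
E
```

```text
(array([77.6, -5.6, 55.8]), array([ 0.1,  0. , -0.2])) [ 2.61424286  0.10387392 -2.58611915] [-0.02313094  0.12654693  0.03572403] 13.28386934582486
```

View pics/e_wc.png

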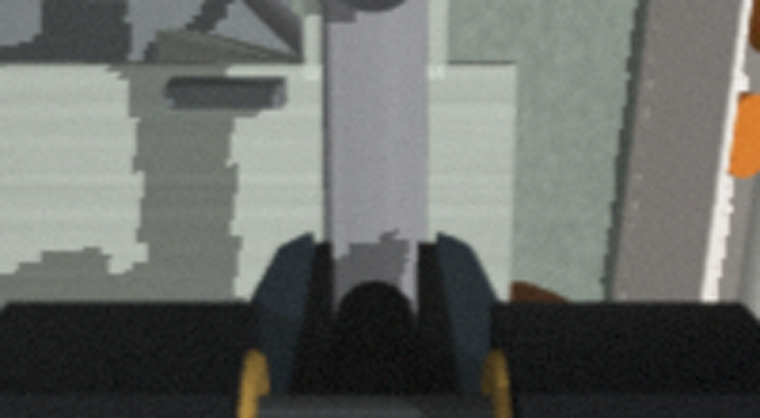

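```bash
cat >> h.py <<'E'
def swing(deg,T=None):
    T=cur() if T is None else T
    P=H+B@np.array([78,56,28.]); R=Rot.from_rotvec(np.radians(deg)*B[:,2]).as_matrix()
    return T4(R@T[:3,:3],P+R@(T[:3,3]-P))
def clipang():
    p,_=inbed(); return np.degrees(np.arctan2(p[0]-78,56-p[1])), np.hypot(p[0]-78,p[1]-56)
E
python3 - <<'E'
from h import *
print(clipang()); print(rows(swing(92),14))
E
```

```text
(np.float64(-0.37204528720330093), np.float64(61.60129868760885))
(array([-0.  , -0.02, -6.57]), array([ 7.1, -0.4, -0. ]))
```

>>> {"op": "servo_tool", "data": {
  "plan": [
    [[0,0,-6.6],[7.1,-0.4,0],8],
    [[0,0,-6.6],[7.1,-0.4,0],8],
    [[0,0,-6.6],[7.1,-0.4,0],8],
    [[0,0,-6.6],[7.1,-0.4,0],8],
    [[0,0,-6.6],[7.1,-0.4,0],8],
    [[0,0,-6.6],[7.1,-0.4,0],8],
    [[0,0,-6.6],[7.1,-0.4,0],8],
    [[0,0,-6.6],[7.1,-0.4,0],8],
    [[0,0,-6.6],[7.1,-0.4,0],8],
    [[0,0,-6.6],[7.1,-0.4,0],8]
  ]
}}

```text
time_s: 6.8
ee_pos: [601.1, 165.3, 219.9]
ee_rot: [150.1, -11.7, 75.7]
force: [1.7, 0.7, -1.3]
gripper_width: 13.6
```

```bash
python3 - <<'E'
from h import *
st=env.state();print(inbed(),st["force"],st["gripper_width"],st["qpos"].round())
a=clipang()[0];print(clipang()); 
T=bedpose(78+62*np.sin(np.radians(92.5)),56-62*np.cos(np.radians(92.5)),56,92)
for n in(4,5): print(rows(T,n))
E
```

```text
(array([134.3,  31.6,  55.8]), array([ 0.2, -0.1, 67.7])) [ 1.6904428   0.66089782 -1.29759545] 13.60646712479043 [ 18.   9. 109. -13.  31. -45.]
(np.float64(66.5684512556816), np.float64(61.360003259452334))
(array([-0.04, -0.02, -6.08]), array([ 7. , -0.2, -0. ]))
(array([-0.03, -0.02, -4.87]), array([ 5.6, -0.1, -0. ]))
```

>>> {"op": "servo_tool", "data": {
  "plan": [
    [[0,0,-6.1],[7,-0.3,0],8],
    [[0,0,-6.1],[7,-0.3,0],8],
    [[0,0,-6.1],[7,-0.3,0],8],
    [[0,0,-6.1],[7,-0.3,0],8],
    [[0,0,0],[0,0,0],8],
    [[0,0,0],[0,0,0],8],
    [[0,0,0],[0,0,0],45],
    [[0,0,0],[0,0,0],45],
    [[0,0,0],[0,0,0],45],
    [[0,0,0],[0,0,0],45]
  ]
}}

```text
time_s: 8.05
ee_pos: [602.7, 192.6, 223.0]
ee_rot: [148.2, 1.3, 97.1]
force: [-0.5, -0.9, 0.2]
gripper_width: 44.8
```

```bash
python3 - <<'E'
from h import *
st=env.state();print(inbed(),st["force"],st["gripper_width"],clipang(),st["time_s"])
w=grab("wrist","f_w");t=grab("top","f_t"); crop(w,170,110,470,260,2.6,"f_wc")
m=(t["pixels"].min(2)>215).astype(np.uint8); m[:, :325]=0;m[:,365:]=0;m[:140]=0;m[205:]=0
crop(t,320,140,380,220,8,"f_tc")
E
```

```text
(array([139.4,  58.6,  56.4]), array([ 0.2, -0. , 92.6])) [-0.53314246 -0.86624016  0.21211661] 44.830685989835146 (np.float64(92.42475704403799), np.float64(61.455024204697864)) 8.05
```

View pics/f_wc.png

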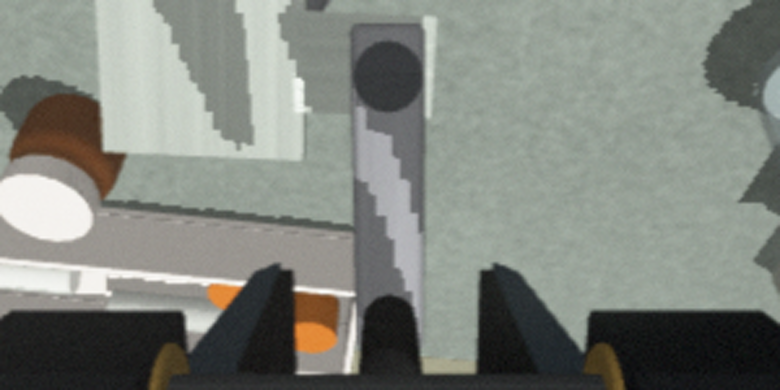

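View pics/f_tc.png

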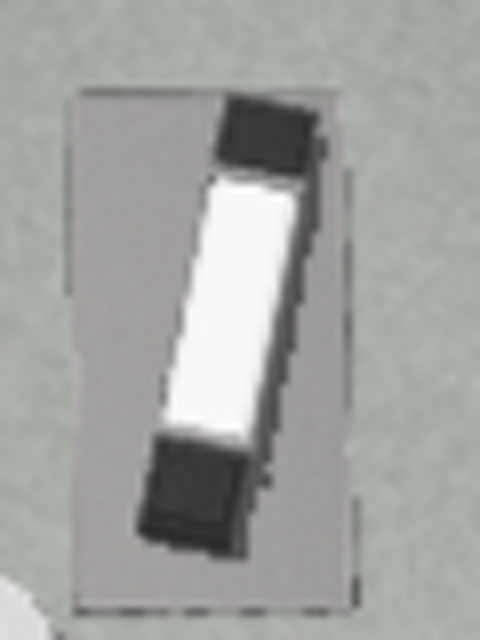

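```bash
python3 - <<'E'
from h import *
T=cur()@T4(np.eye(3),[0,0,-66])
Tt=T4(RR([180,0,79.6]),[535,-122,190])
print(T[:3,3]);r,s=rows(Tt,12,T);print(r,s)
D=T4(Rot.from_rotvec(np.radians(r)).as_matrix(),s)
for k in range(12): T=T@D; print(T[:3,3].round(),end=' ')
E
```

```text
[568.07416906 189.64745498 279.0384083 ]
[ 2.65 -0.3   1.45] [-26.2  -4.5   6.4]
[571. 163. 272.] [573. 137. 264.] [574. 111. 257.] [573.  85. 249.] [572.  58. 242.] [570.  32. 234.] [567.   6. 226.] [562. -20. 219.] [557. -45. 211.] [551. -71. 204.] [543. -97. 197.] [ 535. -122.  190.]
```

>>> {"op": "servo_tool", "data": {
  "plan": [
    [[0,0,0],[0,0,-22],45],
    [[0,0,0],[0,0,-22],45],
    [[0,0,0],[0,0,-22],45],
    [[2.6,-0.3,1.5],[-26.2,-4.5,6],60],
    [[2.6,-0.3,1.5],[-26.2,-4.5,6],60],
    [[2.6,-0.3,1.5],[-26.2,-4.5,6],60],
    [[2.6,-0.3,1.5],[-26.2,-4.5,6],60],
    [[2.6,-0.3,1.5],[-26.2,-4.5,6],60],
    [[2.6,-0.3,1.5],[-26.2,-4.5,6],60],
    [[2.6,-0.3,1.5],[-26.2,-4.5,6],60]
  ]
}}

```text
time_s: 9.4
ee_pos: [563.5, 2.8, 230.1]
ee_rot: [166.8, -0.9, 86.6]
force: [0.7, 0.4, 0.4]
gripper_width: 60.2
```

```bash
python3 - <<'E'
from h import *
st=env.state();print(st["ee_pos"],st["ee_rot"],st["time_s"])
w=grab("wrist","g_w");s=grab("scene","g_s");crop(s,300,180,400,290,6,"g_sc")
Tt=T4(RR([180,0,79.6]),[535,-122,190])
for n in (5,6): print(rows(Tt,n))
E
```

```text
[563.47689035   2.79876143 230.08315478] [166.80009117  -0.87324091  86.57293068] 9.4
(array([ 2.62, -0.32,  1.35]), array([-25.3,  -4. ,   7.1]))
(array([ 2.19, -0.27,  1.12]), array([-21.1,  -3.3,   6. ]))
```

View pics/g_sc.png

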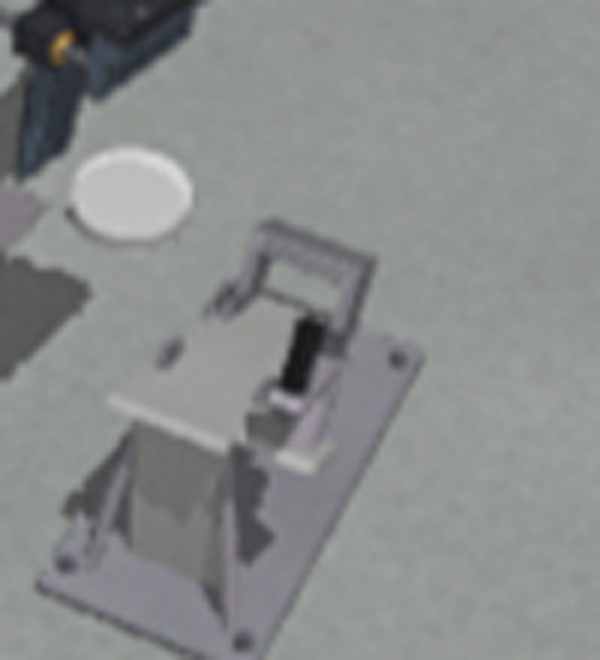

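>>> {"op": "servo_tool", "data": {
  "plan": [
    [[2.6,-0.3,1.4],[-25.3,-4,7],60],
    [[2.6,-0.3,1.4],[-25.3,-4,7],60],
    [[2.6,-0.3,1.4],[-25.3,-4,7],60],
    [[2.6,-0.3,1.4],[-25.3,-4,7],60],
    [[2.6,-0.3,1.4],[-20,-4,6],60],
    [[0,0,0],[0,0,0],91],
    [[0,0,0],[0,0,0],91],
    [[0,0,0],[0,0,0],91],
    [[0,0,0],[0,0,0],91],
    [[0,0,0],[0,0,0],91]
  ]
}}

```text
time_s: 10.75
ee_pos: [536.8, -112.3, 193.2]
ee_rot: [179.7, -0.3, 79.6]
force: [0.2, -0.5, 0.8]
gripper_width: 91.1
```

```bash
python3 - <<'E'
from h import *
st=env.state();print(st["ee_pos"],st["ee_rot"],st["time_s"],st["qpos"].round())
w=grab("wrist","i_w"); crop(w,120,60,520,260,2,"i_wc")
E
```

```text
[ 536.83672121 -112.25280792  193.19939816] [179.68103228  -0.34398306  79.56943194] 10.75 [-13.  17.  95.   0.  68. -93.]
```

View pics/i_w.png

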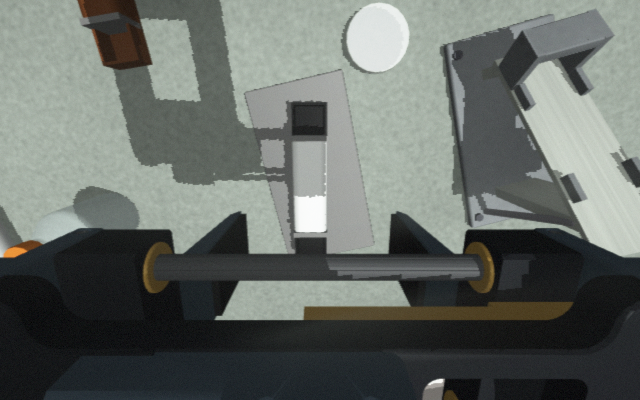

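```bash
python3 - <<'E'
from h import *
w=load("i_w"); crop(w,280,90,350,260,4.5,"i_c")
E
```

```text
(no output)
```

View pics/i_c.png

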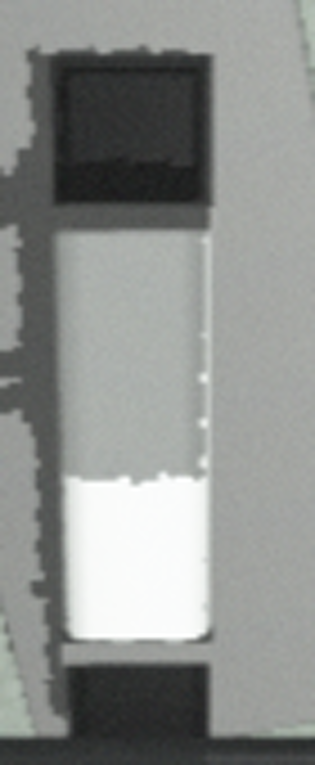

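```bash
python3 - <<'E'
from h import *
w=load("i_w"); t=load("f_t"); print(w["eye"],w["attitude"])
W=lambda u,v:(280+(u+.5)/4.5-.5,90+(v+.5)/4.5-.5)
TT=lambda u,v:(320+(u+.5)/8-.5,140+(v+.5)/8-.5)
for n,p,z in [("w near",(55,230),44),("w near",(208,230),44),("w far",(210,640),44),("w far",(66,640),44),("frame far",(62,663),44),("frame far",(210,663),44),("frame near",(52,205),44),("frame near",(212,205),44),("rim near",(52,55),31),("rim near",(212,55),31)]: print(n,onz(w,*W(*p),z).round(1))
for n,p,z in [("t far",(215,178),44),("t far",(298,190),44),("t near",(162,428),44),("t near",(245,440),44),("rimfar",(230,95),31),("rimfar",(318,113),31),("rimnear",(137,530),31),("rimnear",(240,555),31)]: print(n,onz(t,*TT(*p),z).round(1))
E
```

```text
[ 463.85336299 -100.11296207  364.38979906] [-15.30118369  -0.27678236  79.55807736]
w near [ 482.1 -131.5   44. ]
w near [489.  -94.6  44. ]
w far [ 595.6 -112.9   44. ]
w far [ 588.5 -150.8   44. ]
frame far [ 594.9 -153.2   44. ]
frame far [ 602.2 -114.    44. ]
frame near [ 476.1 -131.    44. ]
frame near [483.2 -92.5  44. ]
rim near [ 441.1 -124.8   31. ]
rim near [448.2 -85.9  31. ]
t far [ 594.1 -114.9   44. ]
t far [ 590.  -150.2   44. ]
t near [484.7 -94.8  44. ]
t near [ 480.7 -129.6   44. ]
rimfar [ 635.1 -121.5   31. ]
rimfar [ 628.3 -159.4   31. ]
rimnear [443.3 -85.9  31. ]
rimnear [ 434.1 -129.3   31. ]
```

```bash
python3 - <<'E'
from h import *
Tt=T4(RR([180,0,79.8]),[459.5,-108.2,62])
print(rows(Tt,7))
E
```

```text
(array([ 0.04, -0.05, -0.03]), array([ -1.5, -11. ,  18.7]))
```

>>> {"op": "servo_tool", "data": {
  "plan": [
    [[0,0,0],[-1.5,-11,18.7],0],
    [[0,0,0],[-1.5,-11,18.7],0],
    [[0,0,0],[-1.5,-11,18.7],0],
    [[0,0,0],[-1.5,-11,18.7],0],
    [[0,0,0],[-1.5,-11,18.7],0],
    [[0,0,0],[-1.5,-11,18.7],0],
    [[0,0,0],[-1.5,-9,14],0],
    [[0,0,0],[0,0,0],0],
    [[0,0,0],[0,0,0],0],
    [[0,0,0],[0,0,0],0]
  ]
}}

```text
time_s: 12.05
ee_pos: [463.3, -108.5, 65.3]
ee_rot: [179.2, -0.3, 79.6]
force: [0.5, 0.2, 0.0]
gripper_width: 0.6
```

```bash
python3 - <<'E'
from h import *
st=env.state();print(st["ee_pos"],st["ee_rot"],st["time_s"],st["force"],st["gripper_width"])
w=grab("wrist","j_w"); crop(w,220,90,420,270,4,"j_c")
e=np.array([.984,-.177]);d=st["ee_pos"][:2]-[538.5,-122.5];print(d@e,d@[.177,.984])
E
```

```text
[ 463.3464128  -108.48568652   65.32791402] [179.21437292  -0.33445456  79.60370621] 12.05 [0.49183796 0.20249317 0.02989942] 0.603965287792135
-76.43166328762148 0.48789953408911735
```

View pics/j_c.png

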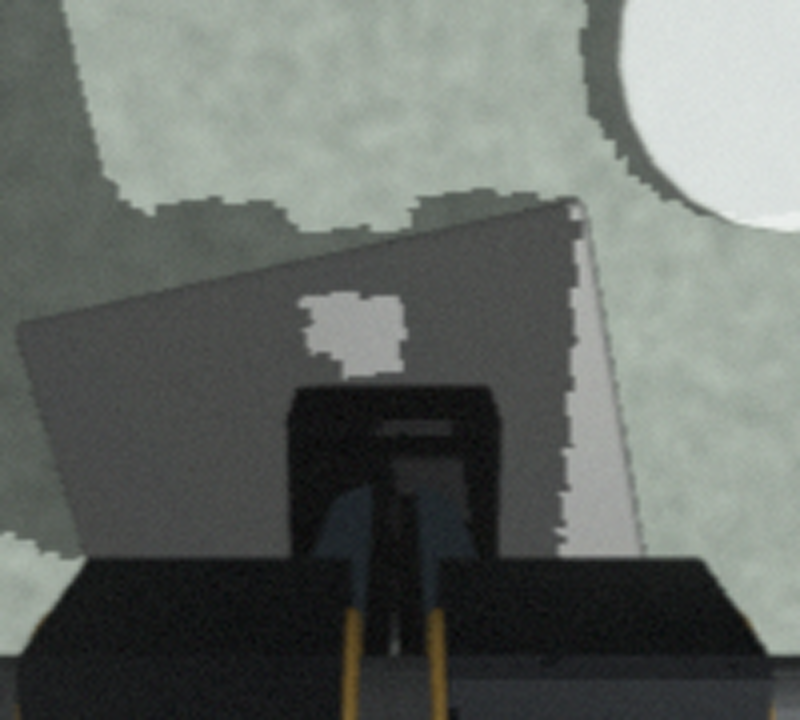

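>>> {"op": "servo_tool", "data": {
  "plan": [
    [[0.4,0,0],[0,-2,8],0],
    [[0.4,0,0],[0,-2,7],0],
    [[0,0,0],[0,0,3],0],
    [[0,0,0],[0,0,2],0],
    [[0,0,0],[0,0,1.5],0],
    [[0,0,0],[0,0,1.5],0],
    [[0,0,0],[0,0,1.5],0],
    [[0,0,0],[0,0,1.5],0],
    [[0,0,0],[0,0,1.5],0],
    [[0,0,0],[0,0,1.5],0]
  ]
}}

```text
time_s: 13.35
ee_pos: [460.3, -107.7, 40.2]
ee_rot: [179.9, -0.3, 79.6]
force: [-3.1, 1.6, 13.5]
gripper_width: 0.4
```

```bash
python3 - <<'E'
from h import *
st=env.state();print(st["ee_pos"],st["ee_rot"],st["time_s"],st["force"])
e=np.array([.984,-.177]);d=st["ee_pos"][:2]-[538.5,-122.5];print(d@e,d@[.177,.984])
E
```

```text
[ 460.25559938 -107.74605666   40.218483  ] [179.92154722  -0.32085663  79.62202776] 13.35 [-3.09029449  1.57133133 13.4590379 ]
-79.60393818271048 0.6686213379601648
```

>>> {"op": "servo_tool", "data": {
  "plan": [
    [[0,0,0],[0,0,-8],0],
    [[0,0,0],[0,0,-8],0],
    [[0,0,0],[0,15,-2],0],
    [[0,0,0],[0,28,0],0],
    [[0,0,0],[0,28,0],0],
    [[0,0,0],[0,28,0],0],
    [[0,0,0],[0,28,0],0],
    [[0,0,0],[0,22,0],0],
    [[0,0,0],[0,3,0],0],
    [[0,0,0],[0,0,0],0]
  ]
}}

```text
time_s: 14.6
ee_pos: [620.8, -137.2, 59.0]
ee_rot: [179.7, -0.3, 79.6]
force: [0.0, 0.5, 0.9]
gripper_width: 0.4
```

```bash
python3 - <<'E'
from h import *
st=env.state();print(st["ee_pos"],st["ee_rot"],st["time_s"],st["force"])
e=np.array([.984,-.177]);d=st["ee_pos"][:2]-[538.5,-122.5];print(d@e,d@[.177,.984])
print(rows(T4(RR([180,0,79.8]),[538.5+80*.984,-122.5-80*.177,44]),1))
t=grab("top","k_t");crop(t,320,140,380,220,8,"k_tc")
E
```

```text
[ 620.79626751 -137.20386815   58.98077573] [179.65287714  -0.30839623  79.62507522] 14.6 [0.04489878 0.52632911 0.90151513]
83.58211189551176 0.09783308985356824
(array([ 0.35, -0.31, -0.18]), array([-0.2, -3.7, 15. ]))
```

>>> {"op": "servo_tool", "data": {
  "plan": [
    [[0.2,0,0],[0,-2,7],0],
    [[0.2,0,0],[0,-1.7,6],0],
    [[0,0,0],[0,0,3],0],
    [[0,0,0],[0,0,2],0],
    [[0,0,0],[0,0,1.5],0],
    [[0,0,0],[0,0,1.5],0],
    [[0,0,0],[0,0,1.5],0],
    [[0,0,0],[0,0,1.5],0],
    [[0,0,0],[0,0,1.5],0],
    [[0,0,0],[0,0,1.5],0]
  ]
}}

```text
time_s: 15.9
ee_pos: [615.6, -136.2, 33.3]
ee_rot: [-180.0, -0.3, 79.6]
force: [-3.0, 1.4, 12.2]
gripper_width: 0.5
```

```bash
python3 - <<'E'
from h import *
st=env.state();print(st["ee_pos"],st["ee_rot"],st["time_s"],st["force"])
e=np.array([.984,-.177]);d=st["ee_pos"][:2]-[538.5,-122.5];print(d@e,d@[.177,.984])
E
```

```text
[ 615.62122512 -136.21807123   33.25654195] [-179.97430373   -0.30040917   79.61521542] 15.9 [-3.00219604  1.41862113 12.24072381]
78.3153841261489 0.15187475510651424
```

>>> {"op": "servo_tool", "data": {
  "plan": [
    [[0,0,0],[0,0,-10],0],
    [[0,0,0],[0,0,-12],40],
    [[0,0,0],[0,-12,-8],70],
    [[0,0,0],[0,-24,0],70],
    [[0,0,0],[0,-24,0],70],
    [[0,0,0],[0,-14,0],70],
    [[0,0,0],[0,0,0],70],
    [[0,0,0],[0,0,0],70],
    [[0,0,0],[0,0,0],70],
    [[0,0,0],[0,0,0],70]
  ]
}}

```text
time_s: 17.15
ee_pos: [540.2, -122.6, 66.8]
ee_rot: [179.9, -0.3, 79.6]
force: [1.4, -0.4, 0.7]
gripper_width: 69.5
```

```bash
python3 - <<'E'
from h import *
st=env.state();print(st["ee_pos"],st["ee_rot"],st["time_s"],st["gripper_width"])
print(rows(T4(RR([180,0,79.8]),[538.5,-122.5,19]),4))
w=grab("wrist","l_w");crop(w,220,90,420,270,4,"l_c")
E
```

```text
[ 540.2217518  -122.6219833    66.83802249] [179.90448542  -0.29101619  79.61734683] 17.15 69.5051905639331
(array([ 0.02, -0.07, -0.05]), array([-0.1, -0.4, 12. ]))
```

View pics/l_c.png

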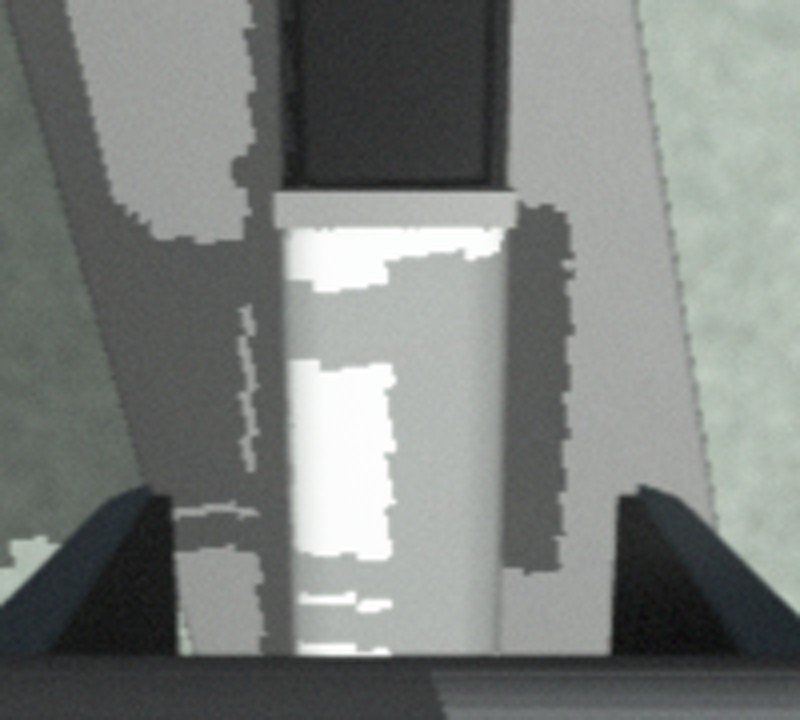

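>>> {"op": "servo_tool", "data": {
  "plan": [
    [[0,0,0],[0,-0.5,12],70],
    [[0,0,0],[0,-0.5,12],70],
    [[0,0,0],[0,-0.5,12],65],
    [[0,0,0],[0,0,8],60],
    [[0,0,0],[0,0,0],60],
    [[0,0,0],[0,0,0],35],
    [[0,0,0],[0,0,0],35],
    [[0,0,0],[0,0,0],35],
    [[0,0,0],[0,0,0],35],
    [[0,0,0],[0,0,0],35]
  ],
  "squeeze": 35
}}

```text
time_s: 18.45
ee_pos: [538.6, -122.0, 18.7]
ee_rot: [180.0, -0.3, 79.6]
force: [0.4, 0.9, -2.2]
gripper_width: 39.7
```

```bash
python3 - <<'E'
from h import *
st=env.state();print(st["ee_pos"],st["ee_rot"],st["time_s"],st["gripper_width"],st["force"])
T=cur();T[2,3]+=60
# waypoint: above stand at +60
for a in(-90,):
    Tt=bedpose(48,0,110,a)
    r,s=rows(Tt,22,T);print(Tt[:3,3],r,s)
    D=T4(Rot.from_rotvec(np.radians(r)).as_matrix(),s)
    for k in range(22): T=T@D; print(T[:3,3].round(),end=' ')
E
```

```text
[ 538.63505666 -122.02144382   18.73879795] [179.97882063  -0.29626363  79.61862918] 18.45 39.657910835440376 [ 0.44548401  0.85730208 -2.24532199]
[502.23910815 125.20324106 220.06045334] [0.26 2.07 7.22] [  0.4 -17.5  -2. ]
[ 521. -118.   81.] [ 505. -113.   83.] [ 489. -105.   85.] [474. -96.  88.] [461. -85.  91.] [449. -72.  94.] [439. -59.  98.] [430. -44. 103.] [424. -28. 107.] [419. -12. 113.] [417.   4. 119.] [416.  21. 126.] [418.  36. 133.] [421.  52. 141.] [427.  66. 149.] [434.  80. 158.] [443.  92. 168.] [453. 102. 177.] [464. 111. 188.] [477. 118. 198.] [490. 123. 209.] [503. 126. 220.]
```

>>> {"op": "servo_tool", "data": {
  "plan": [
    [[0,0,0],[0,0,-8],35],
    [[0,0,0],[0,0,-12],35],
    [[0,0,4],[0,0,-12],35],
    [[0,0,9],[0,0,-12],35],
    [[0,0,9.5],[0,0,-12],35],
    [[0,0,9.5],[0,0,-12],35],
    [[0,0,9.5],[0,0,-12],35],
    [[0,0,9.5],[0,0,-12],35],
    [[0,0,9.5],[0,0,-12],35],
    [[0,0,9.5],[0,0,-12],35]
  ]
}}

```text
time_s: 19.7
ee_pos: [535.3, -122.0, 142.3]
ee_rot: [-179.6, 0.1, 7.3]
force: [0.1, 0.3, -4.6]
gripper_width: 39.9
```

```bash
python3 - <<'E'
from h import *
st=env.state();print(st["ee_pos"],st["ee_rot"],st["time_s"],st["gripper_width"],st["force"],st["qpos"].round())
E
```

```text
[ 535.27482147 -121.99459057  142.27229309] [-1.79643557e+02  1.31867660e-01  7.30258861e+00] 19.7 39.93114049010088 [ 0.06613976  0.30220387 -4.5617242 ] [-14.  19.  99.   0.  62. -22.]
```

>>> {"op": "servo_tool", "data": {
  "plan": [
    [[0,0,9.5],[0,0,-11],35],
    [[0,0,9.5],[0,0,-11],35],
    [[0,0,9.5],[0,0,-11],35],
    [[0,0,9.5],[0,0,-11],35],
    [[0,0,9.5],[0,0,-11],35],
    [[0,0,9.5],[0,0,-11],35],
    [[0,0,9.5],[0,0,-11],35],
    [[0,0,9.5],[0,0,-9],35],
    [[0,0,9],[0,0,-5],35],
    [[0,0,5],[0,0,0],35]
  ]
}}

```text
time_s: 20.95
ee_pos: [530.8, -121.6, 243.1]
ee_rot: [179.9, 0.3, -85.8]
force: [0.7, -0.4, -4.5]
gripper_width: 39.8
```

```bash
python3 - <<'E'
from h import *
st=env.state();print(st["ee_pos"],st["ee_rot"],st["time_s"],st["gripper_width"],st["force"],st["qpos"].round())
T=cur();Tt=bedpose(48,0,80,-90)
r,s=rows(Tt,10,T);print(Tt[:3,3],r,s)
D=T4(Rot.from_rotvec(np.radians(r)).as_matrix(),s)
for k in range(10): T=T@D; print(*inbed(T),end=' ')
w=grab("wrist","m_w");crop(w,180,60,460,270,2.8,"m_c")
E
```

```text
[ 530.75248652 -121.59864158  243.14295905] [179.87836413   0.31692588 -85.80249913] 20.95 39.7893159445791 [ 0.70187866 -0.4287406  -4.46116564] [-14.  15.  91.   0.  75.  71.]
[518.07858514 126.56116325 194.61901045] [ 3.21  0.01 -0.08] [-24.8   0.6   5. ]
[  63.6 -223.5  121.7] [-28.9  -0.1 -90.7] [  61.  -198.7  117.6] [-25.7  -0.  -90.6] [  58.5 -173.8  113.3] [-22.5  -0.  -90.5] [  56.3 -149.   109. ] [-19.3  -0.  -90.5] [  54.3 -124.2  104.4] [-16.1   0.  -90.4] [ 52.5 -99.4  99.8] [-12.9   0.  -90.3] [ 50.9 -74.6  95.1] [ -9.6   0.  -90.2] [ 49.6 -49.8  90.2] [ -6.4   0.  -90.1] [ 48.5 -25.   85.4] [ -3.2   0.  -90.1] [47.6 -0.2 80.4] [ -0.   0. -90.]
```

View pics/m_c.png

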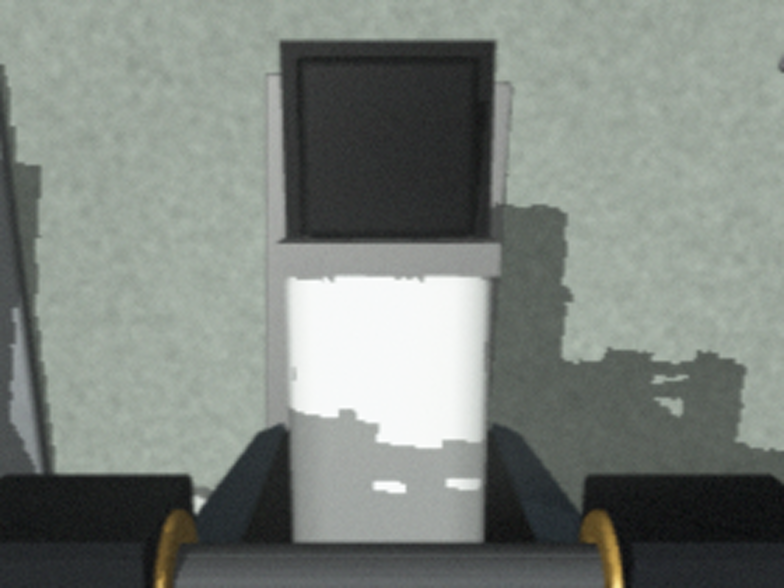

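>>> {"op": "servo_tool", "data": {
  "plan": [
    [[3.2,0,0],[-24.8,0.6,5],35],
    [[3.2,0,0],[-24.8,0.6,5],35],
    [[3.2,0,0],[-24.8,0.6,5],35],
    [[3.2,0,0],[-24.8,0.6,5],35],
    [[3.2,0,0],[-24.8,0.6,5],35],
    [[3.2,0,0],[-24.8,0.6,5],35],
    [[3.2,0,0],[-24.8,0.6,5],35],
    [[3.2,0,0],[-24.8,0.6,5],35],
    [[3.2,0,0],[-20,0.6,3],35],
    [[2,0,0],[-10,0,0],35]
  ]
}}

```text
time_s: 22.25
ee_pos: [506.8, 111.5, 199.9]
ee_rot: [-149.3, 0.1, -85.3]
force: [0.4, -0.9, -4.3]
gripper_width: 39.7
```

```bash
python3 - <<'E'
from h import *
st=env.state();print(inbed(),st["time_s"],st["gripper_width"],st["force"],st["qpos"].round())
for z in (40,22): print(rows(bedpose(48,0,z,-90),1))
w=grab("wrist","n_w");crop(w,160,60,480,270,2.5,"n_c"); s=grab("scene","n_s");crop(s,270,150,410,290,5,"n_sc")
E
```

```text
(array([ 40.1, -14. ,  91.1]), array([ -1.3,  -0. , -90.2])) 22.25 39.69954652844172 [ 0.39600855 -0.89582951 -4.27699758] [ 14.   1. 121. -10.  28. 107.]
(array([ 1.26, -0.02, -0.22]), array([-14.1,  -8.9,  50.9]))
(array([ 1.26, -0.02, -0.22]), array([-14.1,  -9.3,  68.9]))
```

View pics/n_c.png

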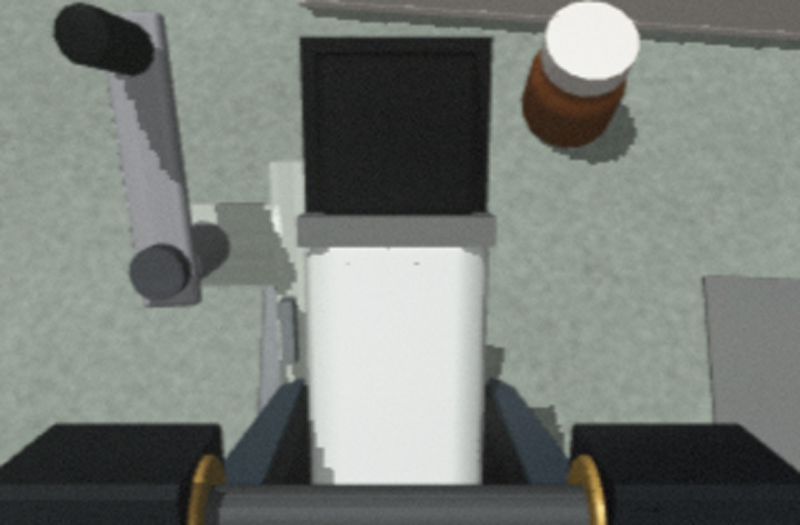

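View pics/n_sc.png

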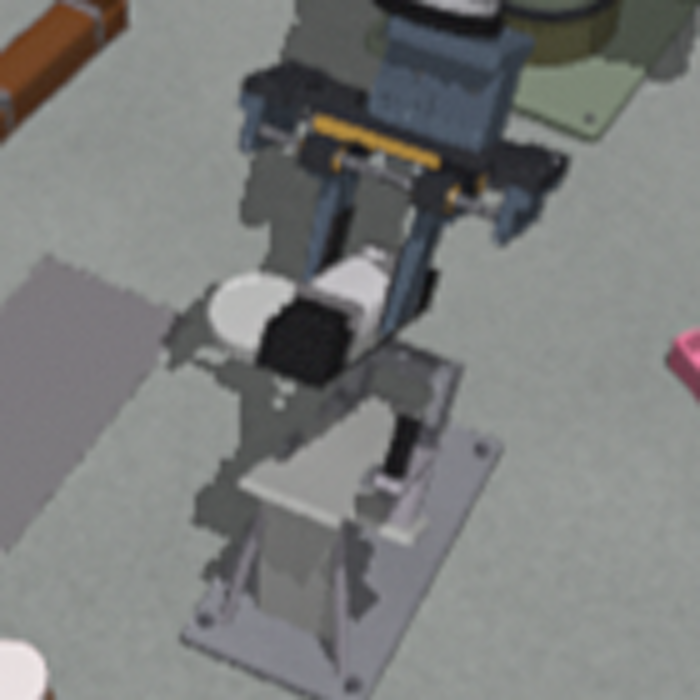

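>>> {"op": "servo_tool", "data": {
  "plan": [
    [[0.4,0,0],[-5,-4,4],35],
    [[0.4,0,0],[-5,-3,7],35],
    [[0.4,0,0],[-4,-3,9],35],
    [[0,0,-0.2],[0,0,10],35],
    [[0,0,0],[0,0,8],35],
    [[0,0,0],[0,0,5],35],
    [[0,0,0],[0,0,0],35],
    [[0,0,0],[0,0,0],35],
    [[0,0,0],[0,0,0],35],
    [[0,0,0],[0,0,0],35]
  ]
}}

```text
time_s: 23.6
ee_pos: [539.0, 127.2, 166.1]
ee_rot: [-148.2, -0.1, -85.2]
force: [0.2, -0.6, -4.7]
gripper_width: 39.7
```

```bash
python3 - <<'E'
from h import *
st=env.state();print(inbed(),st["time_s"],st["gripper_width"],st["force"])
for z in (20,16): print(rows(bedpose(48,0,z,-90),1))
w=grab("wrist","o_w");crop(w,160,60,480,270,2.5,"o_c")
E
```

```text
(array([50.7, -1.1, 44.7]), array([ -0.2,  -0.1, -90. ])) 23.6 39.72367242512879 [ 0.21593909 -0.63055124 -4.66641395]
(array([ 0.2 , -0.14, -0.03]), array([-1.2,  2.6, 24.7]))
(array([ 0.2 , -0.14, -0.03]), array([-1.2,  2.6, 28.7]))
```

View pics/o_c.png

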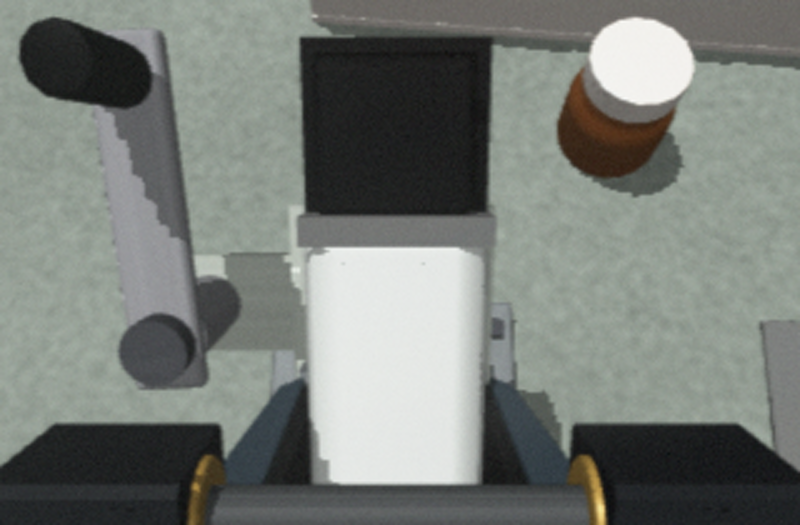

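```bash
python3 - <<'E'
from h import *
w=load("o_w")
for b in [(108,31,0),(108,-31,0),(59,-23.5,10),(59,-31,10),(59,23.5,10),(59,31,10),(78,56,48),(78+62,58,82)]:
    q=proj(w,H+B@(np.array(b)-[0,0,20]))[0]; print(b,((q-[160,60])*2.5).round())
crop(w,250,120,390,230,5.5,"o_d")
E
```

```text
(108, 31, 0) [286. 204.]
(108, -31, 0) [494. 204.]
(59, -23.5, 10) [468. 370.]
(59, -31, 10) [492. 370.]
(59, 23.5, 10) [313. 370.]
(59, 31, 10) [288. 370.]
(78, 56, 48) [160. 343.]
(140, 58, 82) [58. 53.]
```

View pics/o_d.png

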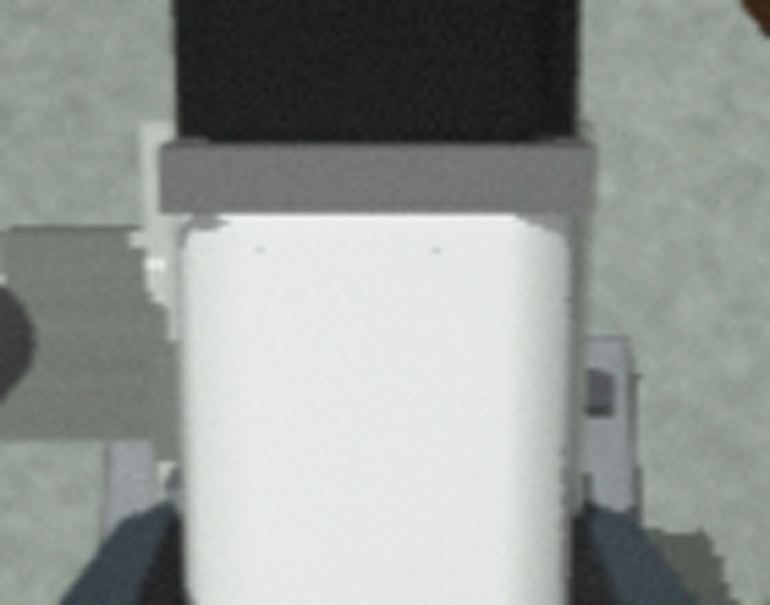

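>>> {"op": "servo_tool", "data": {
  "plan": [
    [[0.1,0,0],[-0.4,1,7],35],
    [[0.1,0,0],[-0.3,1,7],35],
    [[0,0,0],[0,0,4],35],
    [[0,0,0],[0,0,2],35],
    [[0,0,0],[0,0,2],35],
    [[0,0,0],[0,0,1.5],35],
    [[0,0,0],[0,0,1.5],35],
    [[0,0,0],[0,0,1.5],35],
    [[0,0,0],[0,0,1.5],35],
    [[0,0,0],[0,0,1.5],35]
  ]
}}

```text
time_s: 24.9
ee_pos: [554.0, 129.4, 138.6]
ee_rot: [-147.9, -0.1, -85.2]
force: [-12.5, 1.8, 11.9]
gripper_width: 39.5
```

```bash
python3 - <<'E'
from h import *
st=env.state();print(inbed(),st["time_s"],st["gripper_width"],"bedforce",B.T@st["force"],"bed torque",B.T@st["torque"])
w=grab("wrist","p_w");crop(w,160,60,480,270,2.5,"p_c");s=grab("scene","p_s");crop(s,270,150,410,290,5,"p_sc")
E
```

```text
(array([48.9, -0.3, 13.4]), array([  0.1,  -0.1, -90. ])) 24.9 39.50519067624051 bedforce [-4.17349417  2.82138268 16.62105836] bed torque [0.09524647 0.98867446 0.00834452]
```

View pics/p_c.png

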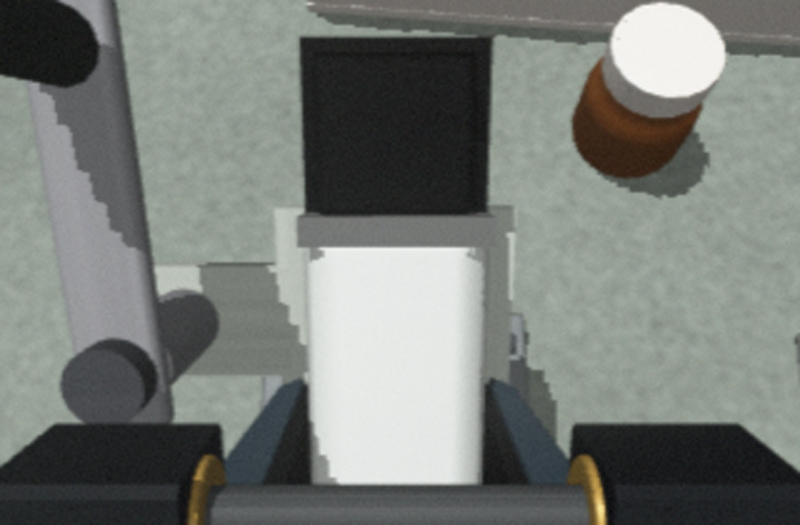

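View pics/p_sc.png

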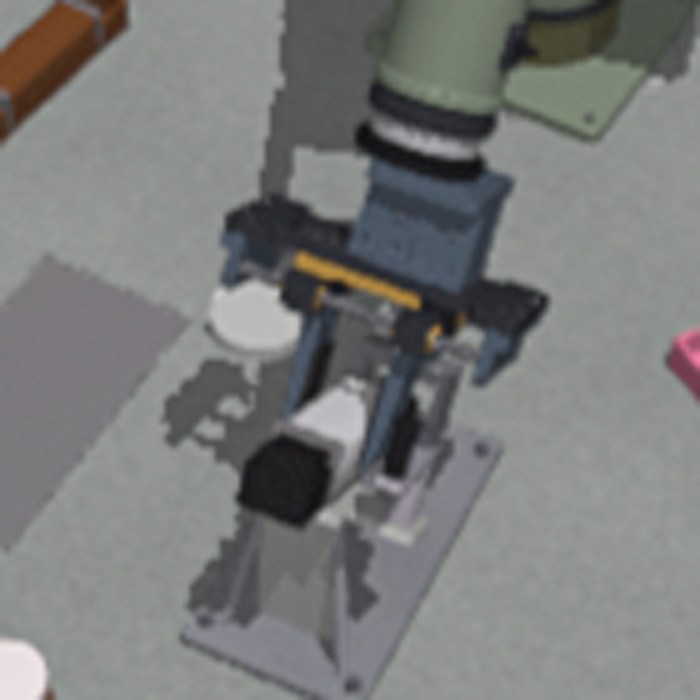

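>>> {"op": "servo_tool", "data": {
  "plan": [
    [[0,0,0],[0,0,0],47],
    [[0,0,0],[0,0,0],47],
    [[0,0,0],[0,0,-0.5],47],
    [[0,0,0],[0,0,0],36],
    [[0,0,0],[0,0,0],36],
    [[0,0,0],[0,0,0],36],
    [[0,0,0],[0,4,0],36],
    [[0,0,0],[0,5,0],36],
    [[0,0,0],[0,5,0],36],
    [[0,0,0],[0,3,0],36]
  ],
  "squeeze": 18
}}

```text
time_s: 26.25
ee_pos: [556.6, 131.7, 144.4]
ee_rot: [-145.6, 0.0, -84.6]
force: [5.4, -3.0, -0.2]
gripper_width: 39.9
```

```bash
python3 - <<'E'
from h import *
st=env.state();print(inbed(),st["time_s"],st["gripper_width"],"bedforce",B.T@st["force"],"bed torque",B.T@st["torque"])
w=grab("wrist","q_w");crop(w,160,60,480,270,2.5,"q_c");s=grab("scene","q_s");crop(s,270,150,410,290,5,"q_sc")
E
```

```text
(array([54.3,  1.9, 16.9]), array([  2.4,   0.3, -89.6])) 26.25 39.89518990856848 bedforce [ 4.29907038 -3.42952904 -2.86450987] bed torque [-0.62129006 -0.14237162  0.15508854]
```

View pics/q_c.png

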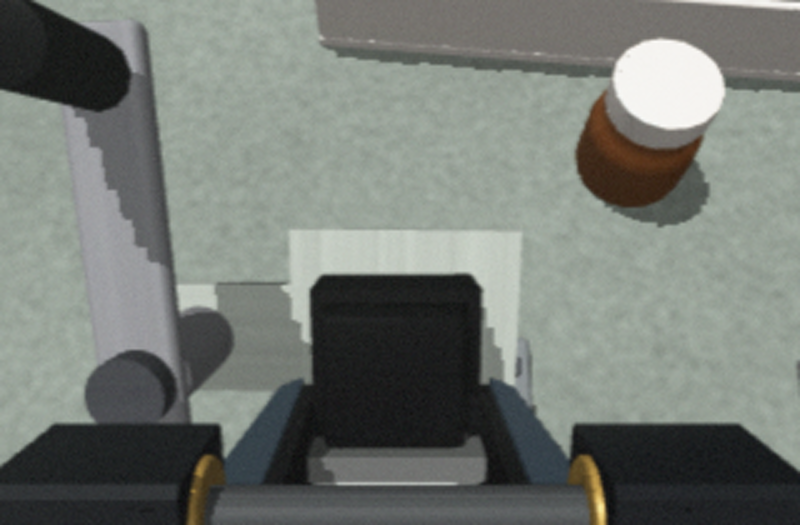

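View pics/q_sc.png

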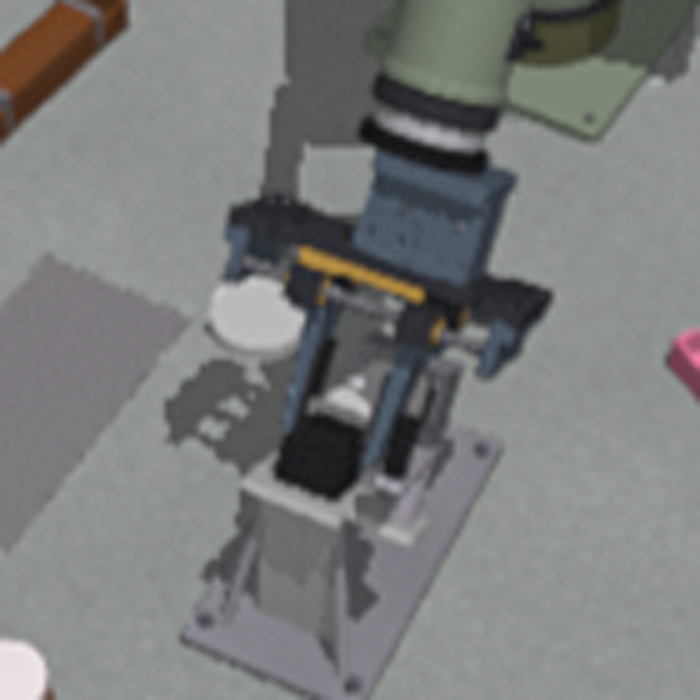

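```bash
python3 - <<'E'
from h import *
st=env.state();print(st["qpos"].round(1),st["qvel"].round(1),st["time_s"],inbed(), B.T@st["force"])
w=load("q_w");s=load("q_s")
for X in (0,5,10,20):
  for b in [(96+X,20,27),(96+X,-20,27),(60+X,0,40)]:
    q=proj(w,H+B@(np.array(b)-[0,0,21.3]))[0]; q2=proj(s,H+B@(np.array(b)-[0,0,21.3]))[0];print(X,b,((q-[160,60])*2.5).round(),((q2-[270,150])*5).round())
for b in [(108,31,0),(108,-31,0)]:
    q=proj(w,H+B@(np.array(b)-[0,0,20]))[0]; print(b,((q-[160,60])*2.5).round())
E
```

```text
[ 15.5   9.4 123.6 -23.7  14.1 121.4] [-0.  -0.  -0.2  0.4  0.2 -0.4] 26.35 (array([54.3,  1.9, 16.9]), array([  2.4,   0.3, -89.6])) [ 6.32447141 -3.96451864 -2.50316566]
0 (96, 20, 27) [318. 286.] [339. 459.]
0 (96, -20, 27) [489. 287.] [275. 433.]
0 (60, 0, 40) [402. 452.] [335. 409.]
5 (101, 20, 27) [318. 264.] [336. 462.]
5 (101, -20, 27) [489. 266.] [272. 436.]
5 (65, 0, 40) [402. 431.] [332. 411.]
10 (106, 20, 27) [317. 243.] [333. 464.]
10 (106, -20, 27) [490. 244.] [269. 438.]
10 (70, 0, 40) [402. 410.] [329. 413.]
20 (116, 20, 27) [317. 199.] [327. 469.]
20 (116, -20, 27) [492. 200.] [262. 443.]
20 (80, 0, 40) [403. 366.] [323. 418.]
(108, 31, 0) [287. 227.]
(108, -31, 0) [520. 229.]
```

>>> {"op": "servo_tool", "data": {
  "plan": [
    [[0,0,0],[0,0,0],50],
    [[0,0,0],[0,0,0],50],
    [[0,0,0],[0,0,-4],52],
    [[0,0,0],[0,0,-8],55],
    [[0,0,0],[0,0,-10],55],
    [[0,0,0],[0,0,-12],55],
    [[0,0,0],[0,0,-12],55],
    [[0,0,0],[0,0,-12],55],
    [[0,0,0],[0,0,-12],55],
    [[0,0,0],[0,0,-5],55]
  ]
}}

```text
time_s: 27.6
ee_pos: [510.2, 127.5, 210.9]
ee_rot: [-145.6, 0.1, -84.5]
force: [-0.2, -0.7, -0.2]
gripper_width: 55.1
```

```bash
python3 - <<'E'
from h import *
st=env.state();print(inbed(),st["time_s"],st["gripper_width"],"bedforce",B.T@st["force"],st["qpos"].round(1))
w=grab("wrist","r_w");crop(w,160,60,480,270,2.5,"r_c");s=grab("scene","r_s");crop(s,270,150,410,290,5,"r_sc")
E
```

```text
(array([50.1,  1.6, 97.9]), array([  2.4,   0.4, -89.6])) 27.6 55.14856420341376 bedforce [-0.27667119 -0.69545814 -0.03631525] [ 16.8   0.  122.3 -15.4  24.5 113.6]
```

View pics/r_c.png

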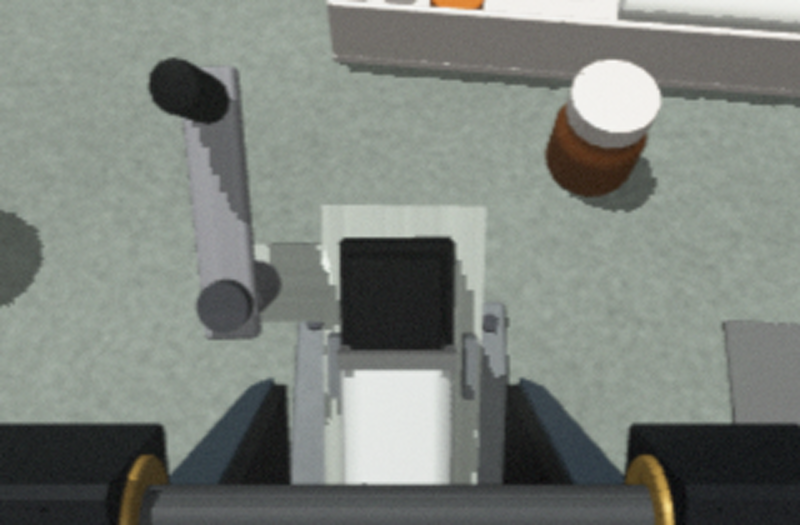

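View pics/r_sc.png

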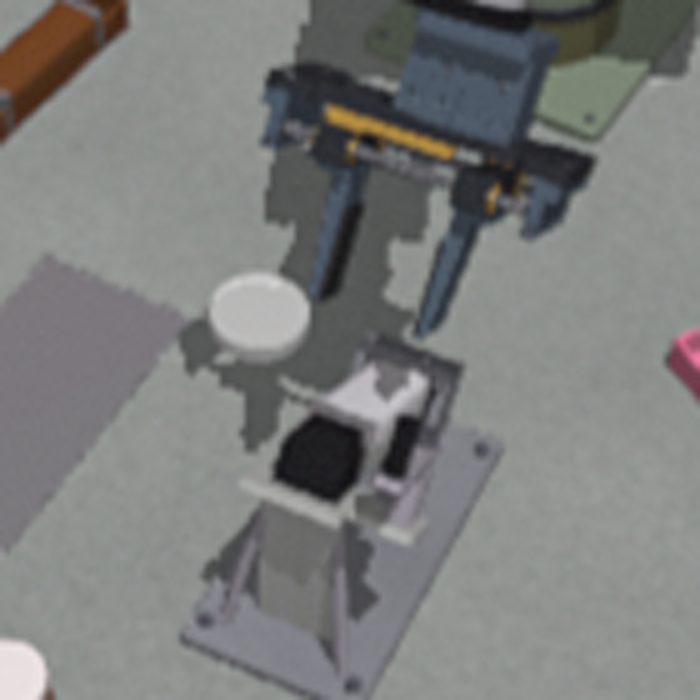

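```bash
python3 - <<'E'
from h import *
T=cur();Tt=bedpose(118,0,110,0)
for n in(10,11):
  r,s=rows(Tt,n,T);print(r,s)
D=T4(Rot.from_rotvec(np.radians(r)).as_matrix(),s)
for k in range(11): T=T@D; print(*inbed(T),end=' ')
w=load("r_w")
print()
for X in (0,2,4,8):
  for b in [(96+X,20,27),(96+X,-20,27),(60+X,0,40),(108,31,0),(108,-31,0)]:
    q=proj(w,H+B@(np.array(b)-[0,0,21]))[0]; print(X,b,((q-[160,60])*2.5).round())
E
```

```text
[-0.22 -0.16 -8.96] [ 5.1 -5.6 -1.1]
[-0.2  -0.15 -8.14] [ 4.6 -5.1 -1. ]
[55.2 -2.9 98.8] [  2.3   0.2 -81.4] [60.9 -6.7 99.9] [  2.1   0.  -73.3] [ 67.1  -9.7 101.1] [  1.9  -0.1 -65.1] [ 73.6 -11.7 102.3] [  1.7  -0.2 -57. ] [ 80.3 -12.8 103.5] [  1.4  -0.3 -48.9] [ 87.2 -12.9 104.6] [  1.2  -0.3 -40.7] [ 94.  -12.1 105.8] [  0.9  -0.3 -32.6] [100.6 -10.2 106.9] [  0.7  -0.3 -24.4] [106.9  -7.5 107.9] [  0.4  -0.2 -16.3] [112.7  -3.9 109. ] [ 0.2 -0.1 -8.1] [118.    0.5 110. ] [ 0.  0. -0.] 
0 (96, 20, 27) [343. 241.]
0 (96, -20, 27) [460. 242.]
0 (60, 0, 40) [400. 352.]
0 (108, 31, 0) [319. 203.]
0 (108, -31, 0) [484. 204.]
2 (98, 20, 27) [343. 235.]
2 (98, -20, 27) [460. 236.]
2 (62, 0, 40) [400. 346.]
2 (108, 31, 0) [319. 203.]
2 (108, -31, 0) [484. 204.]
4 (100, 20, 27) [343. 229.]
4 (100, -20, 27) [460. 230.]
4 (64, 0, 40) [401. 340.]
4 (108, 31, 0) [319. 203.]
4 (108, -31, 0) [484. 204.]
8 (104, 20, 27) [343. 217.]
8 (104, -20, 27) [460. 218.]
8 (68, 0, 40) [401. 329.]
8 (108, 31, 0) [319. 203.]
8 (108, -31, 0) [484. 204.]
```

>>> {"op": "servo_tool", "data": {
  "plan": [
    [[-0.2,-0.2,-9],[5.1,-5.6,-1.1],55],
    [[-0.2,-0.2,-9],[5.1,-5.6,-1.1],45],
    [[-0.2,-0.2,-9],[5.1,-5.6,-1.1],30],
    [[-0.2,-0.2,-9],[5.1,-5.6,-1.1],20],
    [[-0.2,-0.2,-9],[5.1,-5.6,-1.1],10],
    [[-0.2,-0.2,-9],[5.1,-5.6,-1.1],0],
    [[-0.2,-0.2,-9],[5.1,-5.6,-1.1],0],
    [[-0.2,-0.2,-9],[5.1,-5.6,-1.1],0],
    [[-0.2,-0.2,-9],[5.1,-5.6,-1.1],0],
    [[-0.2,-0.2,-6],[3,-3,-1.1],0]
  ]
}}

```text
time_s: 28.95
ee_pos: [559.9, 128.2, 249.9]
ee_rot: [179.9, -31.1, 5.4]
force: [-0.1, 0.6, -0.5]
gripper_width: 0.9
```

```bash
python3 - <<'E'
from h import *
st=env.state();print(inbed(),st["time_s"],st["gripper_width"],"bedforce",B.T@st["force"],st["qpos"].round(1))
w=grab("wrist","s_w");crop(w,70,110,390,270,2.5,"s_c")
print(rows(bedpose(122,0,14,0),1))
E
```

```text
(array([112.8,  -2. , 104.8]), array([0.2, 0.9, 0.4])) 28.95 0.866549549026854 bedforce [-0.29193863  0.59400764 -0.4636924 ] [ 14.6   3.2 111.   -8.4  35.3  14.7]
(array([-0.17,  0.84,  0.52]), array([ 9.9, -1.3, 90.7]))
```

View pics/s_c.png

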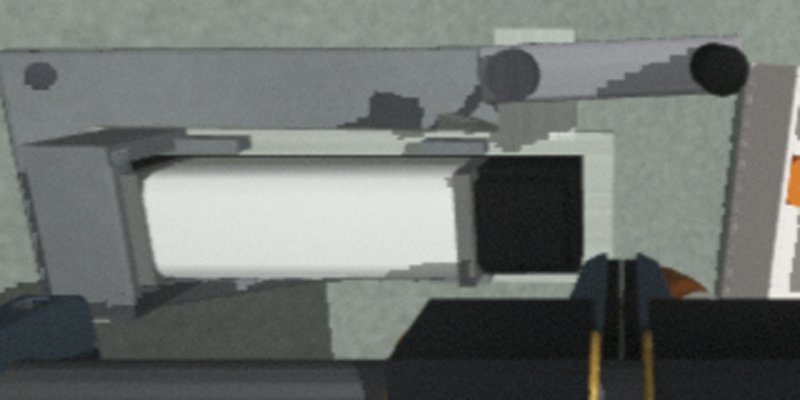

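>>> {"op": "servo_tool", "data": {
  "plan": [
    [[0,0.3,0.2],[7,0,10],0],
    [[0,0.3,0.2],[6,0,14],0],
    [[0,0.2,0.1],[2,0,16],0],
    [[0,0,0],[0,-0.5,16],0],
    [[0,0,0],[0,-0.5,15],0],
    [[0,0,0],[0,0,11],0],
    [[0,0,0],[0,0,4],0],
    [[0,0,0],[0,0,0],0],
    [[0,0,0],[0,0,0],0],
    [[0,0,0],[-3,0,0],0]
  ]
}}

```text
time_s: 30.25
ee_pos: [619.1, 134.5, 176.4]
ee_rot: [-179.7, -31.8, 4.6]
force: [-0.2, 0.7, -0.8]
gripper_width: 0.3
```

```bash
python3 - <<'E'
from h import *
st=env.state();print(inbed(),st["time_s"],st["gripper_width"],"bedforce",B.T@st["force"],st["qpos"].round(1))
E
```

```text
(array([124.2,  -0.8,  10.9]), array([ 0.1,  0.2, -0.3])) 30.25 0.2503929779207293 bedforce [-0.51244394  0.67829328 -0.57637629] [ 13.5  12.5 111.9 -10.7  24.4  17.4]
```

>>> {"op": "servo_tool", "data": {
  "plan": [
    [[0,0,0],[-3,0,-0.5],0],
    [[0,0,0],[-3,0,0],0],
    [[0,0,0],[-2,0,0],0],
    [[0,0,0],[-2,0,0],0],
    [[0,0,0],[-2,0,0],0],
    [[0,0,0],[-1.5,0,0],0],
    [[0,0,0],[-1.5,0,0],0],
    [[0,0,0],[-1.5,0,0],0],
    [[0,0,0],[-1.5,0,0],0],
    [[0,0,0],[-1.5,0,0],0]
  ]
}}

```text
time_s: 31.5
ee_pos: [602.6, 133.4, 168.0]
ee_rot: [-179.7, -32.1, 4.6]
force: [3.7, -1.2, -0.4]
gripper_width: 0.4
```

```bash
python3 - <<'E'
from h import *
st=env.state();print(inbed(),st["time_s"],st["gripper_width"],"bedforce",B.T@st["force"],st["qpos"].round(1))
E
```

```text
(array([105.9,  -0.4,  12.5]), array([ 0.2, -0.1, -0.2])) 31.5 0.44323307157413017 bedforce [ 2.82811347 -1.55890319 -2.18992319] [ 13.9  11.7 114.7 -12.2  22.2  19.2]
```

>>> {"op": "servo_tool", "data": {
  "plan": [
    [[0,0,0],[-1.5,0,0],0],
    [[0,0,0],[-1.5,0,0],0],
    [[0,0,0],[-1.5,0,0],0],
    [[0,0,0],[-2,0,0],0],
    [[0,0,0],[-2,0,0],0],
    [[0,0,0],[-2,0,0],0],
    [[0,0,0],[-2,0,0],0],
    [[0,0,0],[-2,0,0],0],
    [[0,0,0],[-2,0,0],0],
    [[0,0,0],[-2,0,0],0]
  ]
}}

```text
time_s: 32.75
ee_pos: [601.3, 135.1, 170.3]
ee_rot: [-179.4, -34.3, 4.7]
force: [6.3, -0.8, 0.9]
gripper_width: 0.3
```

```bash
python3 - <<'E'
from h import *
st=env.state();print(inbed(),st["time_s"],st["gripper_width"],"bedforce",B.T@st["force"],st["qpos"].round(1))
w=grab("wrist","u_w");crop(w,20,60,420,270,2,"u_c")
E
```

```text
(array([106. ,   1.4,  15.1]), array([ 0.5, -2.3, -0.1])) 32.75 0.3476648792902597 bedforce [ 5.75523528 -1.32369124 -2.49725774] [ 14.1  11.  116.4 -14.3  19.1  21.3]
```

View pics/u_c.png

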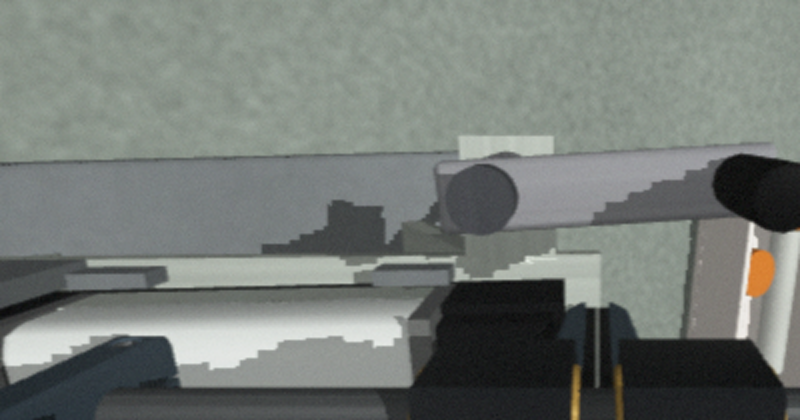

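>>> {"op": "servo_tool", "data": {
  "plan": [
    [[0,0,0],[6,0,-2],0],
    [[0,0.5,0],[6,0,-6],0],
    [[0,0.5,0],[4,0,-14],0],
    [[0,0.5,0],[0,0,-20],0],
    [[0,0.5,0],[0,0,-24],10],
    [[0,0,0],[4,0,-24],30],
    [[0,0,0],[7,-12,-8],45],
    [[0,0,0],[7,-17,0],45],
    [[0,0,0],[3,-17,0],45],
    [[0,0,0],[0,-8,0],45]
  ]
}}

```text
time_s: 34.05
ee_pos: [561.0, 184.8, 277.6]
ee_rot: [-179.3, -36.0, 4.5]
force: [-0.3, 0.0, -0.2]
gripper_width: 45.2
```

```bash
python3 - <<'E'
from h import *
st=env.state();print(inbed(),st["time_s"],st["gripper_width"],"bedforce",B.T@st["force"],st["qpos"].round(1))
w=grab("wrist","v_w");crop(w,20,90,420,270,2,"v_c")
print(rows(bedpose(140,58.3,55,0),5))
q=proj(w,H+B@(np.array([140,58.6,62])))[0];print((q-[20,90])*2)
E
```

```text
(array([132.4,  54.3, 125.1]), array([ 0.5, -4. , -0.4])) 34.05 45.16433862383792 bedforce [-0.30702437  0.05576121 -0.01373137] [ 22.7   2.4 110.  -17.9  34.1  29.9]
(array([-0.1 , -0.79, -0.07]), array([ 0.9, -0.6, 14.1]))
[607.1964684  239.23294626]
```

View pics/v_c.png

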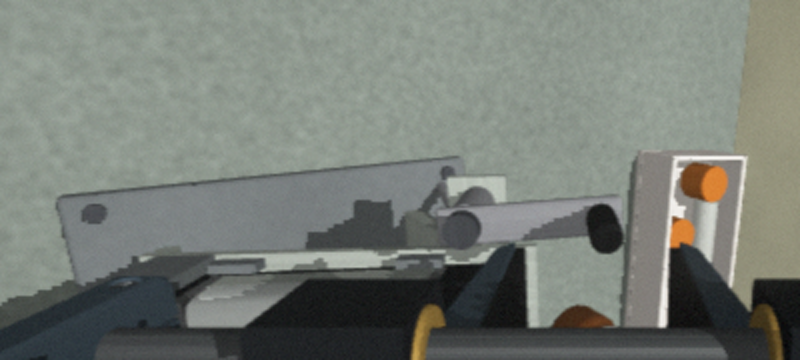

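>>> {"op": "servo_tool", "data": {
  "plan": [
    [[-0.1,-0.8,0],[0.9,-0.6,14],45],
    [[-0.1,-0.8,0],[0.9,-0.6,14],45],
    [[-0.1,-0.8,0],[0.9,-0.6,14],45],
    [[-0.1,-0.8,0],[0.9,-0.6,13],45],
    [[-0.1,-0.8,0],[0.9,-0.6,9],45],
    [[0,0,0],[0,0,0],45],
    [[0,0,0],[0,0,0],30],
    [[0,0,0],[0,0,0],8],
    [[0,0,0],[0,0,0],8],
    [[0,0,0],[0,0,0],8]
  ],
  "squeeze": 12
}}

```text
time_s: 35.35
ee_pos: [603.0, 190.6, 222.8]
ee_rot: [-179.9, -31.6, 4.5]
force: [4.4, -0.3, -1.8]
gripper_width: 13.5
```

```bash
python3 - <<'E'
from h import *
st=env.state();print(inbed(),st["time_s"],st["gripper_width"],"bedforce",B.T@st["force"],st["qpos"].round(1))
p=inbed()[0];a0=np.arctan2(p[0]-78,56-p[1]);r=np.hypot(p[0]-78,p[1]-56);print(np.degrees(a0),r)
n=14
for k in range(1,n+1):
    f=lambda a:np.array([78+r*np.sin(a),56-r*np.cos(a)])
    d=f(a0*(1-k/n))-f(a0*(1-(k-1)/n)); print(k,(d*[1,-1]).round(1))
E
```

```text
(array([139.3,  56.6,  56.1]), array([-0.1,  0.4, -0.4])) 35.35 13.530769124051991 bedforce [ 2.7391765  -0.69800421 -3.88392804] [ 21.   10.1 107.3 -15.7  33.   27.4]
90.56078906922126 61.30293630814108
1 [-0.3  6.9]
2 [-1.1  6.8]
3 [-1.9  6.7]
4 [-2.6  6.4]
5 [-3.3  6.1]
6 [-4.   5.7]
7 [-4.6  5.2]
8 [-5.1  4.6]
9 [-5.6  4. ]
10 [-6.   3.4]
11 [-6.4  2.7]
12 [-6.6  1.9]
13 [-6.8  1.2]
14 [-6.9  0.4]
```

>>> {"op": "servo_tool", "data": {
  "plan": [
    [[0,0,0],[-0.3,6.9,0],8],
    [[0,0,0],[-1.1,6.8,0],8],
    [[0,0,0],[-1.9,6.7,0],8],
    [[0,0,0],[-2.6,6.4,0],8],
    [[0,0,0],[-3.3,6.1,0],8],
    [[0,0,0],[-4,5.7,0],8],
    [[0,0,0],[-4.6,5.2,0],8],
    [[0,0,0],[-5.1,4.6,0],8],
    [[0,0,0],[-5.6,4,0],8],
    [[0,0,0],[-4,2,0],8]
  ]
}}

```text
time_s: 36.6
ee_pos: [588.6, 131.2, 210.6]
ee_rot: [-179.5, -32.9, 4.2]
force: [6.3, 0.9, -2.4]
gripper_width: 13.5
```

```bash
python3 - <<'E'
from h import *
st=env.state();print(inbed(),st["time_s"],st["gripper_width"],"bedforce",B.T@st["force"],st["qpos"].round(1),clipang())
p=inbed()[0];a0=np.arctan2(p[0]-78,56-p[1]);r=np.hypot(p[0]-78,p[1]-56);n=6
for k in range(1,n+1):
    f=lambda a:np.array([78+r*np.sin(a),56-r*np.cos(a)])
    d=f(a0*(1-k/n))-f(a0*(1-(k-1)/n)); print(k,(d*[1,-1]).round(1))
print(rows(bedpose(*p,0),1))
E
```

```text
(array([116.4,  -1.4,  56.1]), array([ 0.1, -0.9, -0.6])) 36.6 13.481640204844453 bedforce [ 4.14344304  0.35672733 -5.44285131] [ 14.2   7.5 113.2 -10.9  27.2  18.2] (np.float64(33.7821088596782), np.float64(69.0602635384488))
1 [-5.8  3.5]
2 [-6.1  2.9]
3 [-6.4  2.3]
4 [-6.6  1.6]
5 [-6.7  1. ]
6 [-6.8  0.3]
(array([-0.09, -0.87, -0.6 ]), array([ 0., -0., -0.]))
```

>>> {"op": "servo_tool", "data": {
  "plan": [
    [[0,-0.3,0],[-6,0,0],8],
    [[0,-0.3,0],[-6,0.5,0],8],
    [[0,-0.3,0.2],[-6,0.5,0],8],
    [[0,-0.3,0.2],[-6,0.7,0],8],
    [[0,-0.3,0.2],[-6,0.7,0],8],
    [[0,-0.2,0],[-5,1,0],8],
    [[0,-0.2,0],[-4,1,0],8],
    [[0,-0.2,0],[-3,0,0],8],
    [[0,-0.2,0],[-3,0,0],8],
    [[0,-0.2,0],[-3,0,0],8]
  ]
}}

```text
time_s: 37.85
ee_pos: [560.2, 113.5, 192.9]
ee_rot: [-179.7, -31.8, 3.4]
force: [5.7, -0.6, -3.5]
gripper_width: 13.3
```

```bash
python3 - <<'E'
from h import *
st=env.state();print(inbed(),st["time_s"],st["gripper_width"],"bedforce",B.T@st["force"],st["qpos"].round(1),clipang())
w=grab("wrist","x_w");crop(w,20,90,420,270,2,"x_c");s=grab("scene","x_s");crop(s,270,150,410,290,5,"x_sc")
E
```

```text
(array([ 81.7, -16.6,  56.9]), array([-0.5,  0.2, -1.3])) 37.85 13.332368398458712 bedforce [ 2.86351003 -1.05301871 -5.97035456] [ 13.1   6.1 117.4 -11.3  25.5  18.5] (np.float64(2.9175086585410464), np.float64(72.69422260400066))
```

View pics/x_c.png

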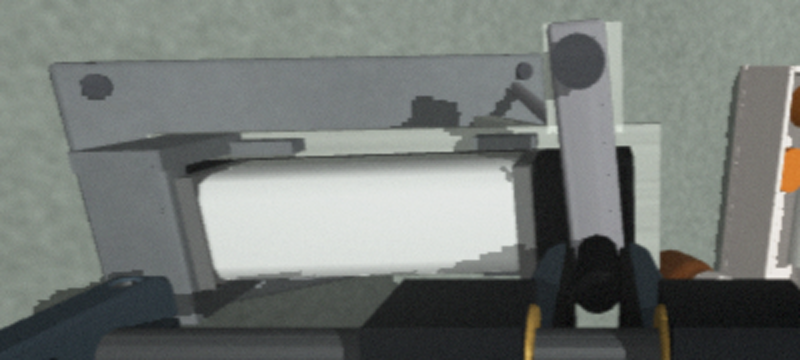

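View pics/x_sc.png

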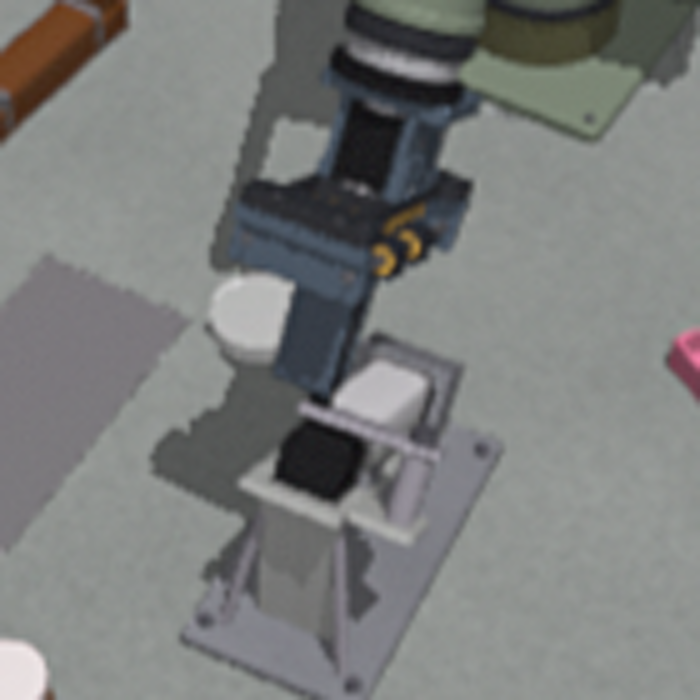

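>>> {"op": "servo_tool", "data": {
  "plan": [
    [[0,0,0.2],[-3,-1.5,0],10],
    [[0,0,0.2],[-3,-1.5,0],10],
    [[0,0,0.2],[-3,-1.5,0],10],
    [[0,0,0.2],[-3,-1.5,0],10],
    [[0,-0.2,0],[-2.5,-1,0],10],
    [[0,-0.2,0],[-2.5,0,0],10],
    [[0,-0.2,0],[-2.5,0,0],10],
    [[0,-0.2,0],[-2.5,0,0],10],
    [[0,-0.2,0],[-2.5,0,0],10],
    [[0,-0.2,0],[-2.5,0,0],10]
  ]
}}

```text
time_s: 39.2
ee_pos: [556.3, 113.5, 190.8]
ee_rot: [-179.8, -32.9, 2.9]
force: [10.4, -0.2, -5.2]
gripper_width: 13.6
```

```bash
python3 - <<'E'
from h import *
st=env.state();print(inbed(),st["time_s"],st["gripper_width"],"bedforce",B.T@st["force"],st["qpos"].round(1),clipang())
w=grab("wrist","y_w");crop(w,20,90,420,270,2,"y_c")
E
```

```text
(array([ 77.3, -16.3,  57.1]), array([-0.9, -0.9, -1.7])) 39.2 13.636339203281237 bedforce [ 6.04535164 -1.09841881 -9.85423758] [ 13.7   5.7 118.8 -14.2  23.7  22.2] (np.float64(-0.5547135896807255), np.float64(72.30338857895941))
```

View pics/y_c.png

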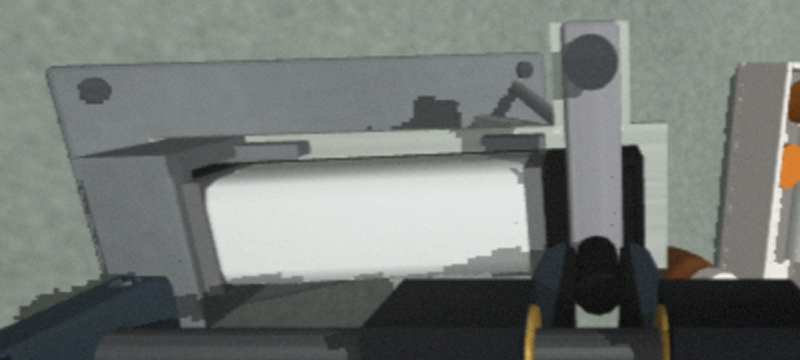

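>>> {"op": "servo_tool", "data": {
  "plan": [
    [[0,0,0.3],[-4,0,0],10],
    [[0,0.3,0.3],[-4,0,0.3],10],
    [[0,0.3,0.3],[-4,0,0.3],10],
    [[0,0.3,0.3],[-4,0,0.3],10],
    [[0,0.3,0.3],[-4,0,0.3],10],
    [[0,0,0],[0,0,0],10],
    [[0,0,0],[0,0,0],25],
    [[0,0,0],[0,0,0],40],
    [[0,0,0],[0,0,0],40],
    [[0,0,0],[0,0,-5],40]
  ]
}}

```text
time_s: 40.5
ee_pos: [551.7, 112.2, 194.6]
ee_rot: [-178.7, -36.0, 1.2]
force: [0.0, 0.7, -1.2]
gripper_width: 39.9
```

```bash
python3 - <<'E'
from h import *
st=env.state();print(inbed(),st["time_s"],st["gripper_width"],"bedforce",B.T@st["force"],st["qpos"].round(1))
w=grab("wrist","z_w");crop(w,20,90,420,270,2,"z_c")
E
```

```text
(array([ 75.3, -17.2,  62.9]), array([-0.7, -4.1, -3. ])) 40.5 39.88831678453576 bedforce [-0.55567791  0.71380512 -1.08918916] [ 14.1   4.4 121.5 -19.   19.6  28.4]
```

View pics/z_c.png

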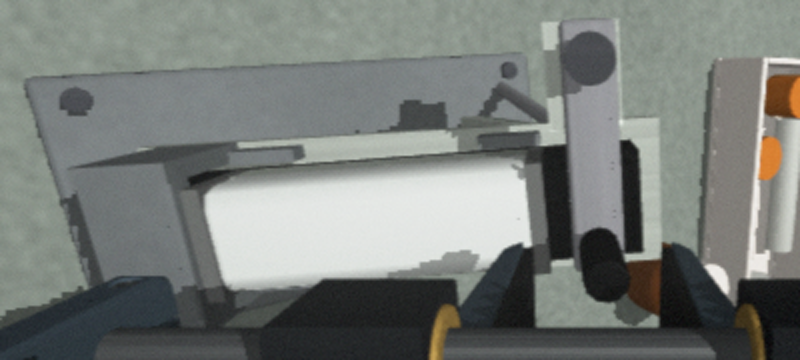

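```bash
python3 - <<'E'
from h import *
T=cur()@T4(np.eye(3),[0,0,-40]); print(rows(bedpose(20,-20,185,0),6,T))
E
```

```text
(array([ 0.13, -0.69, -0.51]), array([ -8.2,   1. , -13.9]))
```

>>> {"op": "servo_tool", "data": {
  "plan": [
    [[0,0,0],[0,0,-8],40],
    [[0,0,0],[0,0,-12],40],
    [[0,0,0],[0,0,-12],40],
    [[0,-0.7,-0.5],[-4,0,-14],40],
    [[0,-0.7,-0.5],[-9,0,-14],40],
    [[0,-0.7,-0.5],[-9,0,-14],40],
    [[0,-0.7,-0.5],[-9,0,-14],40],
    [[0,-0.7,-0.5],[-9,0,-14],40],
    [[0,-0.7,-0.5],[-5,0,-8],40],
    [[0,0,0],[0,0,0],40]
  ]
}}

```text
time_s: 41.8
ee_pos: [445.6, 106.8, 268.9]
ee_rot: [179.4, -32.2, 4.9]
force: [0.5, -0.8, 0.5]
gripper_width: 39.9
```

```bash
python3 - <<'E'
from h import *
st=env.state();print(inbed(),st["time_s"])
w=grab("wrist","A_w");crop(w,160,90,400,250,3.3,"A_c");t=grab("top","A_t");s=grab("scene","A_s");crop(s,290,190,390,300,7,"A_sc")
E
```

```text
(array([ 24.7, -13.5, 182.2]), array([-0.6, -0.2,  0. ])) 41.8
```

View pics/A_c.png

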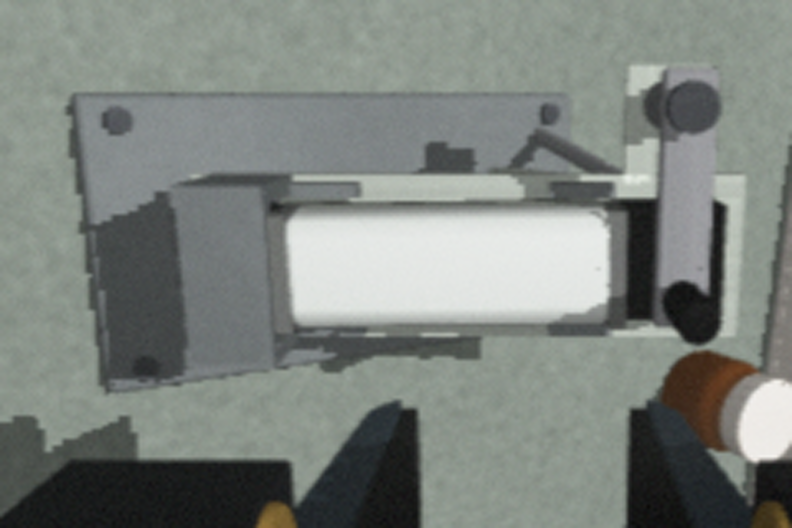

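View pics/A_sc.png

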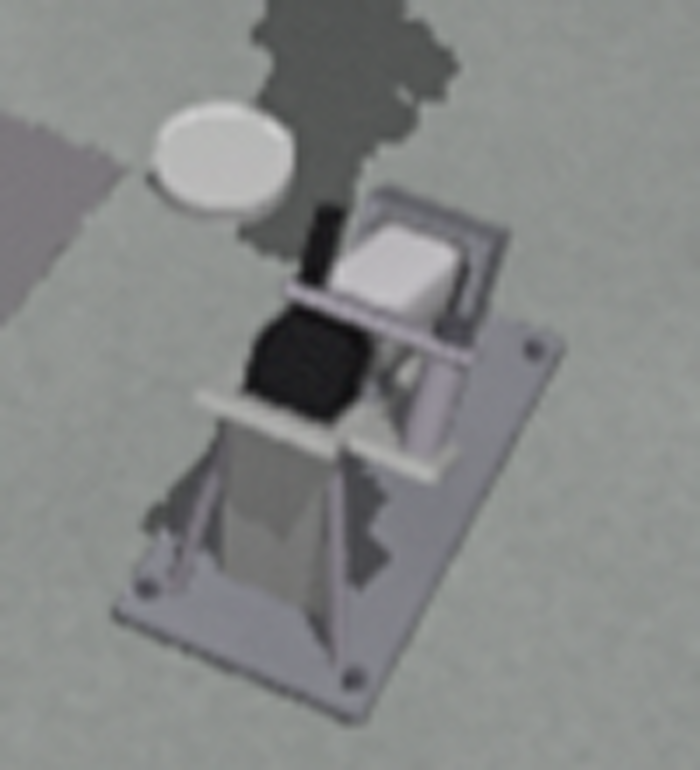

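```bash
python3 - <<'E'
from h import *
w=load("A_w")
pr=lambda b,z0=20.5:((proj(w,H+B@(np.array(b,float)-[0,0,z0]))[0]-[160,90])*3.3).round()
for n,b in dict(frame60a=(60,20,40),frame60b=(60,-20,40),bedend=(108,31,0),bedend2=(108,-31,0),bridge=(-60,25,44.5),bridge2=(-60,-25,44.5),bl=(-90,25,44.5),capend=(96,18,27),pivot=(78,56,48),armL=(69,30,48),armR=(87,30,48),armLe=(69,-10,48),pintop=(78,-6,82),pinbot=(78,-6,48)).items(): print(n,pr(b))
t=load("A_t");a=load("b_top")
for nm,f in(("before",a),("after",t)):
    im=f["pixels"].astype(int);m=((im[:,:,0]>200)&(im[:,:,2]<90)&(im[:,:,1]>80)&(im[:,:,1]<170)).astype(np.uint8)
    for c in cv2.findContours(m,0,2)[0]:
        if cv2.contourArea(c)>8: mm=cv2.moments(c);print(nm,round(mm['m10']/mm['m00'],1),round(mm['m01']/mm['m00'],1),cv2.contourArea(c))
E
```

```text
frame60a [626. 216.]
frame60b [622. 332.]
bedend [744. 172.]
bedend2 [734. 334.]
bridge [261. 202.]
bridge2 [272. 349.]
bl [169. 202.]
capend [725. 217.]
pivot [690. 104.]
armL [658. 188.]
armR [714. 188.]
armLe [653. 309.]
pintop [699. 322.]
pinbot [680. 297.]
before 433.1 174.8 38.0
before 268.3 81.6 27.0
after 433.0 174.6 39.0
after 281.8 92.6 24.0
after 267.7 82.4 50.0
```

View pics/A_t.png

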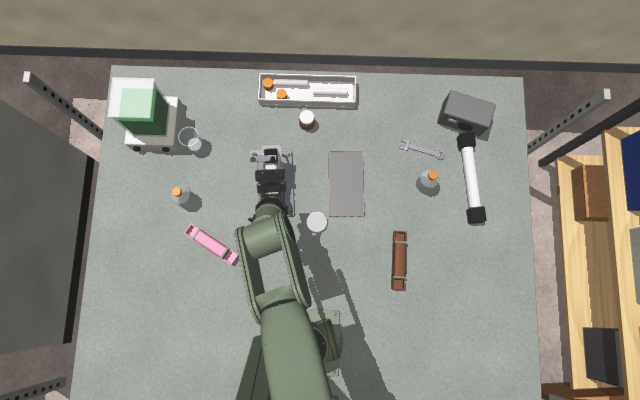

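```bash
python3 - <<'E'
from h import *
for nm in("c_w","A_w"):
    w=load(nm if nm=="A_w" else "c_wrist"); g=cv2.cvtColor(w["pixels"],cv2.COLOR_RGB2GRAY).astype(float)
    for y in (40,30,20,10):
        q=proj(w,H+B@(np.array([78,y,48.])-[0,0,20.5]))[0]
        r=int(round(q[1])); row=g[r-1:r+2].mean(0); gr=np.diff(row); u=q[0]
        def edge(c):
            a=np.arange(int(c)-4,int(c)+5); k=abs(gr[a]); return ((a+.5)*k).sum()/k.sum()
        l=edge(u-8.3);rr=edge(u+8.3); print(nm,y,"pred",q[0].round(1),"seen",round((l+rr)/2,1),"w",round(rr-l,1))
E
```

```text
c_w 40 pred 360.0 seen 360.2 w 16.6
c_w 30 pred 359.5 seen 360.0 w 16.1
c_w 20 pred 359.0 seen 359.8 w 15.9
c_w 10 pred 358.6 seen 359.7 w 16.1
A_w 40 pred 368.2 seen 368.1 w 17.4
A_w 30 pred 367.8 seen 367.7 w 17.0
A_w 20 pred 367.3 seen 368.1 w 18.0
A_w 10 pred 366.9 seen 367.9 w 18.0
```

```bash
python3 - <<'E'
from h import *
print(env.job_done()); print(env.state()["time_s"])
E
```

```text
the job is handed in; nothing more can be done
None
the job is handed in; nothing more can be done
```

The light bar is on the stand, fully home under the bridge with its low cap downhill, and the clip is closed across its upper end. I handed the job in at about 42 s with the gripper clear of everything.

**What I did**
- **Clip aside:** I pinched the pin and swung the clip to about 92°.
- **Feeling the caps:** I pressed both with closed fingers at 12–14 N. The cap nearer the robot stopped the fingers at 40.2 mm and the far one at 33.3 mm, so the far cap was the low one.
- **Placing the bar:** I turned it end for end and set it on the slope about 49 mm above home.
- **Clip back:** I swung it across the bar until it stopped, then opened the fingers and backed off.

**Last checks**
- **Bar:** In the last wrist picture the white middle is within about 1 mm of where it should be when home, with no gap at the bridge. When I pushed the upper cap downhill it would not move further.
- **Clip:** At about 6 N, well above its 1.5 N friction, the pin moved no further. The arm stands within about 0.5° of where it started.
- **Bottles:** The right-hand bottle's cap sits at the same image position as at the start. The left-hand one I compared only by eye, and it looks unmoved.

**What disagreed**
- **Slide not controlled:** The bar slid down to the bridge by itself when I opened the fingers to regrip it, although it was said not to. The push downhill afterwards was only to confirm it was home.
- **Arm gave way under load:** When pushing, the arm yielded by a few mm and up to about 4° of tilt. It also went about 5 mm up-slope when told to go 17 mm down during the regrip.
- **Clip angle in the pictures:** The arm reads 1–2° off my model both before and after, so I put that down to calibration.

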